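# Lift a scalded chopstick rest out of the bowl with sprung tongs

### The job

The blue ceramic chopstick rest in the steel bowl has just been scalded and is hot and brittle: take the sprung tongs, dip the tips over the rim, pinch the rest gently by its long sides and lift it clear of the bowl, never letting the gripper touch it. Lower it onto the green tray, let go only once it rests there, and leave it lying on its base well inside the rim. Then put the tongs back down level on the bare counter and leave everything else where it stands.

Things in the scene. Friction and masses are not known exactly. Their poses are not given: they have to be found in the camera images.
- tongs_grip (a point): Middle between the two orange grip pads of the tongs, half-way up (15 mm above the counter as they lie). x axis along the tongs to the tips, y across (the squeezing direction), z up. Each pad: 50 mm along x, 30 mm tall, flat outer face. Over their outer faces the pads measure 52 mm sprung open, 42 mm with the tips closed on something 18 mm wide.
- tongs_tip (a point): Middle between the two tip pads of the tongs, 110 mm ahead (+x) of tongs_grip at the same height, same axes. Each tip pad reaches 11 mm either way along x and 7 mm up and down, 4 mm thick; sprung open the gap between them is 43 mm (51 mm over the outsides). The steel arms between grips and tips are 11 mm tall.
- tong_left (a joint): Hinge of one tong arm at the bow, 70 mm behind tongs_grip (the other arm mirrors it), rad: 0 sprung open, 0.07 with the tips 18 mm apart, 0.115 at the stop, tips almost shut. The spring pushes each grip pad out with about 7 N when open and 13 N at 0.07, linear; about 0.4 of the finger force beyond that reaches the tips.
- rest_center (a point): Blue ceramic chopstick rest, 70 mm long (x), 18 mm wide (y), 20 mm high at its raised ends (14 mm long each), 13 mm between them, about 42 g. This point is 9 mm above its flat underside, z up. The tongs pinch its flat long sides. It chips if pressed with over 15 N a side; 2 to 6 N a side holds it well.
- rest: The same chopstick rest; origin at the centre of its underside, same axes.
- tongs: Sprung tongs with orange grips and tips and steel arms, 197 mm long, 30 mm tall at the grips, 100 g, lying on the counter, arms side by side. Origin on the underside, 15 mm below tongs_grip, same axes. The bow joining the arms lies 64 to 82 mm behind the origin (-x).
- bowl: Shallow loose stainless bowl holding the chopstick rest; origin at the centre of its underside, z up. Round, 35 mm high, outer radius 60 mm at the foot and 78 mm at the rim, wall 3 mm, flat inner floor 3 mm above the counter.
- tray: Round green plastic wrapper tray, loose, empty; origin at the centre of its underside. 12 mm high, outer radius 88 mm at the foot and 95 mm at the rim, wall 3 mm, flat inner floor 4 mm above the counter.
- dish: White ceramic sauce dish, 90 mm wide, 22 mm high, a bystander; origin at the centre of its underside.
- chopstick0: Wooden chopstick, 230 mm long along its y axis, 8 mm thick, a bystander; origin under its middle.
- chopstick1: The second chopstick, like the first.
- jar: Glass jar with clamp lid, 100 mm wide, 150 mm high, a bystander; origin at the centre of its underside.
- spinner: Plastic herb spinner with green lid and white press button, 218 mm wide, 168 mm high, a bystander; origin at the centre of its underside.
Mind the look-alikes: they are no part of the job. Of the things shaped like the bowl, the stainless one is meant.

How it is judged:
By the outcome, as a careful person would: the job done as asked, in the order asked, and still so for the second after the job is handed in, with the robot touching nothing.
It also fails if it takes over 70 s, if anything falls off the work surface, if the arm or the gripper's body presses on something with over 40 N, if the wrist force passes 120 N, or if a joint passes its speed limit or range.

### The arm

A 6-joint arm with a two-finger parallel gripper is mounted at the origin on the work surface. World frame = base frame: x ahead of the robot, y to its left, z up, the work surface at z = 0. Lengths are in m, angles in rad, forces in N, time in s.
With the tool pointing down it reaches from about 0.4 to 0.825 m from the base axis. Payload 7 kg.
Tool frame: the origin (TCP) lies between the finger pads; the fingertips stand 22 mm ahead of it and the grasp point (between the pads) lies 3 mm ahead of it (arm.tip_reach is the distance from the TCP to the fingertips, in m); z points along the fingers, y is the line along which they close (so a half turn about z gives the same grasp; the last joint's range is limited). The gripper opens to 88 mm and grips with 3 to 60 N. Pads are 19 mm wide; open, the fingers measure 130 mm over their backs; the gripper's body (78 mm by 193 mm) begins 47 mm behind the grasp point.
Start: joints at [1.404, 0.359, 0.012, 0, -1.224, -0.288], TCP at [0.297, 0.606, 0.225] pointing down, gripper open.
Joint ranges: [-3.07, 3.07], [-1.43, 2.12], [-1.02, 1.25], [-3.03, 1.67], [-3.05, -0], [-3.03, 3.03]. Speed limits (rad/s): [2.39, 2.39, 3.01, 3.14, 3.14, 3.14].

### API

Orientations are given as [roll, pitch, yaw] about the fixed x, y, z axes, in that order (R = Rz(yaw) Ry(pitch) Rx(roll)).
In Python, from station import arm, viewer gives the robot as it stands. The module is installed in compiled form; this text tells all that it offers.
- The arm moves only by the tool apply_moves, never from a script. Its argument "commands" is a list that holds one entry, the list of rows, each a list of 5 numbers: the closure, from -1 (fully open) to 1 (shut), then the shift along the world's x, y, z as a fraction of full scale, then the turn about the world's z as a fraction of full scale. In form: [[[fingers, tx, ty, tz, yaw], ...]]. A call has 1 to 12 rows; each row shifts and turns the commanded pose from where the row before left it; what a row does not reach is not made up. Full scale, the value 1, is 20 cm for a shift and pi rad for a turn. A row lasts 1/10 s, in which the tool goes at most 50 mm and 8.59 degrees, less where a joint would pass 70% of its speed; a pose out of reach is approached as far as the arm can. A call with a number of a shift or a turn outside -1 to 1 is refused whole. A call with a gripper value outside its range is refused whole. The fingers move at their own pace and stop on an object; "force" is the grip in N (left out, the last holds). Time passes only in rows, so rows that do not move let the fingers close. It gives the time, the measured TCP pose, the force, the opening and the grip force at its end, in the units of the state.
- arm.get_state(): the state, without advancing time (a new reading comes with each control period).
- viewer.grab_frame(name): name is "scene" or "top" or "wrist"; returns a dict with "image" (420x560x3 uint8, blue, green, red), "mtx" (3x3 intrinsics, pixels), "k1" (the pictures are not rectified: a ray, as slopes to the right and down, at radius r is drawn at 1 + k1 r^2 times it, then the intrinsics apply), "rvec" (rotation vector, rad) and "tvec" (3), from world to camera coordinates, as OpenCV has them. Camera axes: x right, y down, z forward; pixel columns grow to the right and rows downward; lengths in m; the calibration is good to about 2 mm. A picture is of the moment at which its call begins. There is no depth.
- arm.job_done(): hands the job in; it is judged then, once.
The state is a dict: "t": time; "q": joint angles; "qd": joint speeds; "joint_efforts": joint torques, N m; "eef_pos": TCP position; "ee_rot": TCP orientation; "force": force on the tool from outside, world axes, zero at the start; "moment": the same for the moment, N m; "width": finger opening in m; "gripper_force": force on a finger pad.
Only numpy, scipy, OpenCV 4.12 (cv2) and the standard library are available. Lean on these libraries where they do the work, as an engineer would, in place of code of your own. Each camera call takes 0.05 s, during which the arm holds its last target. There are 200 camera calls.

## Working session

There is one attempt and no reset: what is moved stays moved. The work goes in short steps, Python scripts to look and compute and a tool call to move; the robot and the scene stay as the last step left them, time stands still between calls to the robot, and variables do not carry over. Pictures are saved under pics/ and viewed, at most 10 in all, crops included, and the job is handed in when it is done.

Besides the shell and the picture viewer there is one more tool, called after "Request:" as name(argument=value, ...), one argument or row to a line, values as JSON. apply_moves: Moves the arm, as the interface text tells. Shift numbers are shares of 20 cm and turn numbers shares of pi rad, none past 1 either way. Its arguments: {"type":"object","properties":{"commands":{"type":"array","items":{"type":"array","items":{"type":"array","items":{"type":"number"}}}},"force":{"type":"number"}},"required":["commands"]}

```bash
mkdir -p pics; cat > h.py <<'E'
import numpy as np, cv2
from station import arm, viewer
def grab(n,f=None):
    d=viewer.grab_frame(n)
    if f: cv2.imwrite('pics/'+f,d['image'])
    return d
def ray(d,u,v):
    m=d['mtx']; p=np.array([(u-m[0,2])/m[0,0],(v-m[1,2])/m[1,1]]); q=p.copy()
    for _ in range(20): q=p/(1+d['k1']*(q@q))
    R=cv2.Rodrigues(np.array(d['rvec'],float))[0]; t=np.array(d['tvec'],float).ravel()
    return -R.T@t, R.T@np.array([q[0],q[1],1])
def at(d,u,v,z):
    o,r=ray(d,u,v); return (o+r*(z-o[2])/r[2])[:3]
def proj(d,P):
    R=cv2.Rodrigues(np.array(d['rvec'],float))[0]; c=R@np.array(P,float)+np.array(d['tvec'],float).ravel()
    q=c[:2]/c[2]; q=q*(1+d['k1']*(q@q)); m=d['mtx']
    return np.array([m[0,0]*q[0]+m[0,2],m[1,1]*q[1]+m[1,2]])
E
python3 - <<'E'
from h import *
grab('top','top0.png');grab('scene','scene0.png')
print(arm.get_state())
E
```

```text
{'t': 0.1, 'q': array([ 1.40410997e+00,  3.59301564e-01,  1.11519461e-02, -2.99120241e-04,
       -1.22410959e+00, -2.88077091e-01]), 'qd': array([-2.42454527e-04, -1.77609950e-03,  2.27601874e-03,  6.16181690e-05,
       -4.54610509e-04, -3.64014668e-04]), 'joint_efforts': array([-1.72953271e-03, -5.84160519e+01,  2.93749934e+01,  7.01548263e+00,
        1.00903594e-02, -5.86464807e-05]), 'eef_pos': array([0.29634152, 0.60597745, 0.22392758]), 'ee_rot': array([ 3.14011016e+00, -1.46032876e-04, -4.54865184e-01]), 'force': array([ 0.77489583, -0.09242455, -0.95000743]), 'moment': array([0.01026743, 0.04575266, 0.0046503 ]), 'gripper_force': 0.0, 'width': 0.08776939551638378}
```

View pics/top0.png

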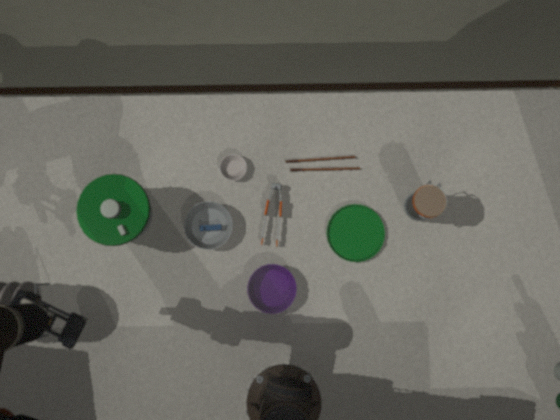

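View pics/scene0.png

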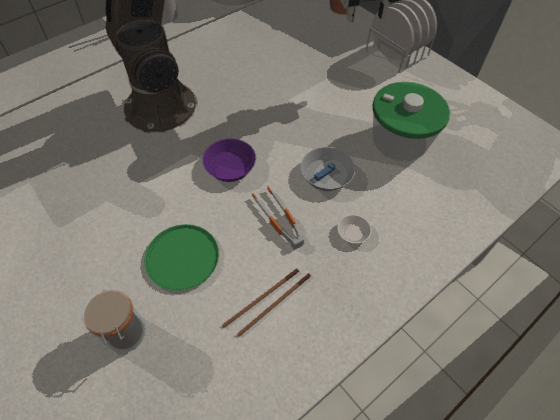

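The top view has the robot base at the bottom and +x up. The tongs are at about (272,215) with the tips toward the robot. The steel bowl is at (209,226) with the rest lying roughly along world y. The tray is at (356,233) and the spinner at (113,210).

A level arm can't cross the 35 mm rim and still reach the rest, and the interface has no pitch. I'll have to pivot the tongs in the grip, for example by pressing the bow on the spinner's lid edge.

```bash
python3 - <<'E'
from h import *
d=grab('top'); s=grab('scene')
np.set_printoptions(precision=3,suppress=True)
P=lambda n,u,v,z,c=d: print(n,at(c,u,v,z))
P('bow',276,188,.015);P('tipL',263.5,243,.015);P('tipR',278,244,.015);P('gripL',267,208,.03);P('gripR',280,208,.03)
P('bowl c',209,226,.035);P('rest a',200,228,.02);P('rest b',223,227,.02)
P('tray',356,233,.012);P('spin lid',113.5,209.5,.15);P('spinlid L',77.5,210,.15);P('lid R',149.5,210,.15)
P('jar',430,203,.15);P('dish',235,167,.022);P('purple',272,288,.035)
P('s bow',298,241,.015,s);P('s tip',254,195,.015,s);P('s tip2',269,188,.015,s)
P('s bowl',328,171,.035,s);P('s rest a',313,180,.02,s);P('s rest b',334,168,.02,s)
P('s lid',410,109,.15,s)
w=grab('wrist')
R=cv2.Rodrigues(np.array(w['rvec'],float))[0];print('wristcam',-R.T@np.ravel(w['tvec']),R[2],R[0])
E
```

```text
bow [0.676 0.01  0.015]
tipL [0.498 0.054 0.015]
tipR [0.494 0.007 0.015]
gripL [0.609 0.04  0.03 ]
gripR [ 0.608 -0.001  0.03 ]
bowl c [0.554 0.225 0.035]
rest a [0.549 0.256 0.02 ]
rest b [0.551 0.183 0.02 ]
tray [ 0.525 -0.245  0.012]
spin lid [0.597 0.492 0.15 ]
spinlid L [0.597 0.598 0.15 ]
lid R [0.594 0.386 0.15 ]
jar [ 0.601 -0.446  0.15 ]
dish [0.746 0.142 0.022]
purple [0.355 0.028 0.035]
s bow [0.681 0.015 0.015]
s tip [0.494 0.015 0.015]
s tip2 [0.501 0.062 0.015]
s bowl [0.569 0.22  0.035]
s rest a [0.559 0.174 0.02 ]
s rest b [0.564 0.251 0.02 ]
s lid [0.611 0.478 0.15 ]
wristcam [0.368 0.57  0.384] [-0.267  0.13  -0.955] [-0.44  -0.898  0.   ]
```

Request:
apply_moves(
  commands=[
    [[-1,0.1,-0.2,0,0.008],[-1,0.1,-0.2,0,0.008],[-1,0.1,-0.2,0,0.008],[-1,0.1,-0.2,0,0.008],[-1,0.1,-0.2,0,0.008],[-1,0.1,-0.2,0,0.008],[-1,0.1,-0.2,0,0.008],[-1,0.1,-0.2,0,0.008],[-1,0.1,-0.2,0,0.008],[-1,0.1,-0.2,0,0.008],[-1,0.1,-0.2,0,0.008],[-1,0.1,-0.2,0,0.008]],
  ],
)

```text
t: 1.45
eef_pos: [0.537, 0.1246, 0.225]
ee_rot: [-3.141, -0.0, -0.152]
force: [0.4, 0.9, 0.5]
width: 0.0875
gripper_force: 0.0
```

Request:
apply_moves(
  commands=[
    [[-1,0.1,-0.2,0,0.008],[-1,0.1,-0.2,0,0.006],[-1,0.1,-0.12,0,0],[-1,0,0,0,0],[-1,0,0,0,0]],
  ],
)

```text
t: 1.95
eef_pos: [0.5965, 0.0216, 0.2242]
ee_rot: [3.141, 0.001, -0.111]
force: [-1.8, 0.2, 0.3]
width: 0.0877
gripper_force: 0.0
```

```bash
python3 - <<'E'
from h import *
w=grab('wrist','w1.png'); s=arm.get_state(); print(s['eef_pos'],s['ee_rot'],s['q'],s['t'],s['force'])
E
```

```text
[0.59621395 0.02233348 0.22445488] [ 3.14154853e+00  6.15402588e-04 -1.09988326e-01] [ 3.64561330e-01  2.31458829e-01 -1.67324755e-01 -2.62495010e-04
 -1.17258031e+00  1.09634854e+00] 2.0 [0.28466259 0.51050598 0.67253299]
```

View pics/w1.png

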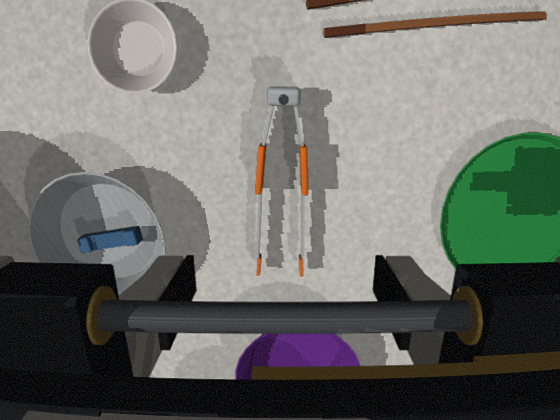

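The wrist view shows the tongs: bow at (284,96), grip pads centred at about (261,170) and (304,170), tips at (259,266) and (301,267). The rest spans (80,242)–(155,233).

```bash
python3 - <<'E'
from h import *
np.set_printoptions(precision=4,suppress=True)
w=grab('wrist')
for n,u,v,z in [('gl',261,169,.03),('gr',304.5,170,.03),('tl',259,266,.02),('tr',301,267,.02),('bow',284,96,.025),('restL',80,242,.02),('restR',141,235,.02)]: print(n,at(w,u,v,z))
im=w['image'];hsv=cv2.cvtColor(im,cv2.COLOR_BGR2HSV)
m=cv2.inRange(hsv,(3,150,120),(16,255,255)); m[:80]=0;m[300:]=0
n,l,st,c=cv2.connectedComponentsWithStats(m)
for i in range(1,n):
    if st[i,4]>30: print(c[i],st[i],at(w,*c[i],.03 if c[i][1]<230 else .022))
m=cv2.inRange(hsv,(95,90,60),(125,255,255));n,l,st,c=cv2.connectedComponentsWithStats(m)
i=1+st[1:,4].argmax();print(c[i],st[i],at(w,*c[i],.016),np.array([at(w,*p,.016) for p in cv2.boxPoints(cv2.minAreaRect(np.argwhere(l==i)[:,::-1].astype(np.float32)))]))
E
```

```text
gl [0.613  0.0432 0.03  ]
gr [0.6072 0.0001 0.03  ]
tl [0.5028 0.0605 0.02  ]
tr [0.4964 0.0139 0.02  ]
bow [0.6803 0.0126 0.025 ]
restL [0.5527 0.2586 0.02  ]
restR [0.5536 0.1853 0.02  ]
[259.9263 169.0035] [256 145   9  49 285] [0.6131 0.0443 0.03  ]
[304.0525 169.4784] [300 146   9  49 324] [0.6078 0.0005 0.03  ]
[258.6531 265.898 ] [257 258   4  17  49] [0.5039 0.0606 0.022 ]
[301.0625 266.5625] [300 259   3  17  48] [0.4979 0.0138 0.022 ]
[113.413  238.6165] [ 89 229  49  21 678] [0.5513 0.2203 0.016 ] [[0.56   0.2479 0.016 ]
 [0.5612 0.1917 0.016 ]
 [0.5427 0.1939 0.016 ]
 [0.5411 0.2509 0.016 ]]
```

Request:
apply_moves(
  commands=[
    [[-1,0.07,0,-0.15,-0.008],[-1,0,0,-0.2,0],[-1,0,0,-0.2,0],[-1,0,0,-0.2,0],[-1,0,0,-0.14,0],[-1,0,0,-0.1,0],[-1,0,0,0,0],[-1,0,0,0,0]],
  ],
  force=25,
)

```text
t: 2.85
eef_pos: [0.6106, 0.0233, 0.0274]
ee_rot: [3.141, -0.0, -0.133]
force: [0.1, -0.5, 0.7]
width: 0.0877
gripper_force: 0.0
```

Request:
apply_moves(
  commands=[
    [[-0.05,0,0,0,0],[-0.05,0,0,0,0],[-0.05,0,0,0,0],[-0.05,0,0,0,0],[-0.05,0,0,0,0],[-0.05,0,0,0,0],[-0.05,0,0,0,0],[-0.05,0,0,0,0]],
  ],
  force=25,
)

```text
t: 3.65
eef_pos: [0.6106, 0.0224, 0.0271]
ee_rot: [-3.142, -0.0, -0.134]
force: [-1.5, 0.4, 5.3]
width: 0.0462
gripper_force: 12.0
```

Request:
apply_moves(
  commands=[
    [[-0.05,0,0,0.1,0],[-0.05,0,0,0.2,0],[-0.05,0,0,0.2,0],[-0.05,0,0,0.2,0],[-0.05,0,0,0.2,0],[-0.05,0,0,0.2,0],[-0.05,0,0,0.1,0],[-0.05,0,0,0,0]],
  ],
)

```text
t: 4.45
eef_pos: [0.6119, 0.0226, 0.2703]
ee_rot: [-3.139, -0.005, -0.134]
force: [-0.8, 0.2, -0.6]
width: 0.0459
gripper_force: 10.7
```

Request:
apply_moves(
  commands=[
    [[-0.05,-0.08,0.1,0,0],[-0.05,-0.08,0.2,0,0],[-0.05,-0.08,0.2,0,0],[-0.05,-0.08,0.2,0,0],[-0.05,-0.08,0.2,0,0],[-0.05,-0.08,0.2,0,0],[-0.05,-0.08,0.2,0,0],[-0.05,-0.08,0.2,0,0],[-0.05,-0.08,0.2,0,0],[-0.05,-0.08,0.2,0,0],[-0.05,-0.08,0.2,0,0],[-0.05,-0.05,0.2,0,0]],
  ],
)

```text
t: 5.65
eef_pos: [0.4228, 0.4835, 0.2653]
ee_rot: [3.14, 0.001, -0.134]
force: [1.2, -0.1, 0.0]
width: 0.0463
gripper_force: 10.7
```

Request:
apply_moves(
  commands=[
    [[-0.05,0,0.14,0,0],[-0.05,0,0,0,0],[-0.05,0,0,0,0]],
  ],
)

```text
t: 5.95
eef_pos: [0.4238, 0.5104, 0.2644]
ee_rot: [3.138, 0.001, -0.134]
force: [-0.9, 0.6, -0.7]
width: 0.0461
gripper_force: 10.7
```

```bash
python3 - <<'E'
from h import *
w=grab('wrist'); t=grab('scene'); s=arm.get_state(); print(s['eef_pos'],s['ee_rot'],s['q'],s['width'],s['gripper_force'])
c=t['image'][20:220,270:520]; c=cv2.resize(c,None,fx=1.6,fy=1.6)
b=cv2.resize(w['image'],None,fx=.7,fy=.7)
o=np.zeros((max(len(b),len(c)),b.shape[1]+c.shape[1],3),np.uint8); o[:len(b),:b.shape[1]]=b;o[:len(c),b.shape[1]:]=c
cv2.imwrite('pics/a2.png',o)
E
```

```text
[0.4243965  0.50949636 0.26573801] [ 3.13995801e+00  6.74228639e-04 -1.34707560e-01] [ 1.16958092e+00  3.19312093e-01  4.77163957e-02 -2.28176950e-04
 -1.30095513e+00  2.66569420e-01] 0.04596695953094117 10.72834700345993
```

View pics/a2.png

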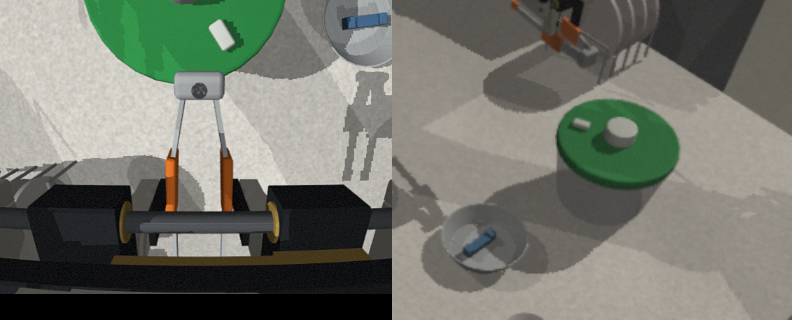

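Left half: the tongs are held level, with the bow over the lid's near edge. I'll check how far the lid edge is from the grip.

```bash
python3 - <<'E'
from h import *
np.set_printoptions(precision=4,suppress=True)
w=grab('wrist');hsv=cv2.cvtColor(w['image'],cv2.COLOR_BGR2HSV)
m=cv2.inRange(hsv,(45,120,40),(75,255,255))
cs=max(cv2.findContours(m,cv2.RETR_EXTERNAL,2)[0],key=cv2.contourArea)[:,0]
cs=[p for p in cs if (p[1]>20) and not(245<p[0]<325) and 125<p[0]<400]
from scipy.optimize import least_squares
for z in (.13,.14,.15,.16):
    q=np.array([at(w,*map(float,p),z)[:2] for p in cs])
    f=lambda c:np.linalg.norm(q-c[:2],axis=1)-c[2]
    r=least_squares(f,[.6,.49,.1],loss='soft_l1',f_scale=.002).x; print(z,r)
print('bow',at(w,286,122,.262))
E
```

```text
0.13 [0.6003 0.5016 0.11  ]
0.14 [0.597  0.5015 0.1063]
0.15 [0.5938 0.5014 0.1025]
0.16 [0.5905 0.5013 0.0988]
bow [0.4946 0.4985 0.262 ]
```

Request:
apply_moves(
  commands=[
    [[-0.05,0.04,0.05,-0.1,0],[-0.05,0,0,-0.15,0],[-0.05,0,0,-0.1,0],[-0.05,0,0,-0.03,0],[-0.05,0,0,0,0]],
  ],
)

```text
t: 6.6
eef_pos: [0.4327, 0.5194, 0.1905]
ee_rot: [3.14, 0.0, -0.135]
force: [0.2, 0.4, -0.7]
width: 0.046
gripper_force: 10.7
```

Request:
apply_moves(
  commands=[
    [[-0.05,0,0,-0.025,0],[-0.05,0,0,-0.025,0],[-0.05,0,0,0,0]],
  ],
)

```text
t: 6.9
eef_pos: [0.4324, 0.5203, 0.1808]
ee_rot: [-3.141, 0.0, -0.134]
force: [0.2, -0.8, -0.7]
width: 0.0463
gripper_force: 10.7
```

Request:
apply_moves(
  commands=[
    [[-0.05,0,0,-0.025,0],[-0.05,0,0,-0.025,0],[-0.05,0,0,0,0]],
  ],
)

```text
t: 7.2
eef_pos: [0.4322, 0.52, 0.1698]
ee_rot: [3.14, 0.001, -0.134]
force: [0.7, -0.3, -1.2]
width: 0.0465
gripper_force: 10.7
```

Request:
apply_moves(
  commands=[
    [[-0.05,0,0,-0.025,0],[-0.05,0,0,-0.025,0],[-0.05,0,0,0,0]],
  ],
)

```text
t: 7.5
eef_pos: [0.4323, 0.5201, 0.1599]
ee_rot: [3.141, 0.0, -0.134]
force: [0.9, -0.2, -0.3]
width: 0.0461
gripper_force: 10.6
```

Request:
apply_moves(
  commands=[
    [[-0.05,0,0,-0.025,0],[-0.05,0,0,-0.025,0],[-0.05,0,0,0,0]],
  ],
)

```text
t: 7.8
eef_pos: [0.4323, 0.5199, 0.1496]
ee_rot: [3.14, 0.001, -0.135]
force: [0.4, 1.1, -0.3]
width: 0.0462
gripper_force: 10.6
```

```bash
python3 - <<'E'
from h import *
w=grab('wrist'); t=grab('scene'); s=arm.get_state(); print(s['eef_pos'],s['force'],s['moment'])
c=t['image'][0:130,290:460]; c=cv2.resize(c,None,fx=2.4,fy=2.4)
b=cv2.resize(w['image'],None,fx=.65,fy=.65)
o=np.zeros((max(len(b),len(c)),b.shape[1]+c.shape[1],3),np.uint8); o[:len(b),:b.shape[1]]=b;o[:len(c),b.shape[1]:]=c
cv2.imwrite('pics/a3.png',o)
E
```

```text
[0.43250524 0.52018072 0.15045102] [-0.21748458  0.44243807 -0.0707524 ] [-0.06651339  0.02041646 -0.01016195]
```

View pics/a3.png

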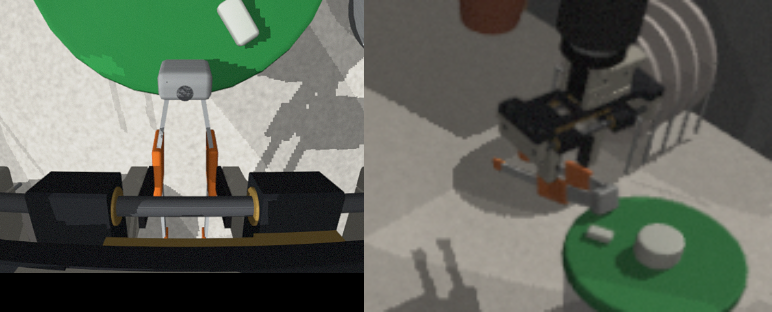

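Left half: the bow at (185,78) now covers the lid edge, and the tip pads have come into sight at (165,230) and (205,230). That suggests the tongs have begun to tilt, so I'll fit the tilt by projection.

```bash
cat >> h.py <<'E'
def tong(s,phi,pts,dz=-.012,dx=0,flip=1):
    """points (x,y,z) in grip frame -> world; tongs x = -tool x axis dir; phi = tips-down pitch"""
    y=s['ee_rot'][2]; ax=np.array([-np.cos(y),-np.sin(y),0]); ay=np.array([-ax[1],ax[0],0]); z=np.array([0,0,1.])
    X=np.cos(phi)*ax-np.sin(phi)*z; Z=np.sin(phi)*ax+np.cos(phi)*z
    g=np.array(s['eef_pos'])+[0,0,dz]+dx*ax
    return [g+p[0]*X+p[1]*ay+p[2]*Z for p in pts]
def fit_tilt(w,s,save=None):
    hsv=cv2.cvtColor(w['image'],cv2.COLOR_BGR2HSV); m=cv2.inRange(hsv,(3,150,90),(16,255,255))
    n,l,st,c=cv2.connectedComponentsWithStats(m)
    for i in range(1,n):
        if st[i,4]>25: print('orange',c[i].round(1),st[i])
    for ph in np.radians([0,5,10,15,20,25,30,35]):
        a=[proj(w,p).round(0).tolist() for p in tong(s,ph,[(-73,0,8),(99,20,7),(121,20,7),(-25,22,15),(25,22,15)] and [(-.073,0,.008),(.11,.015,.007),(.121,.015,.007),(-.025,.022,.015),(-.025,.022,-.015)])]
        print(round(np.degrees(ph)),a)
E
python3 - <<'E'
from h import *
w=grab('wrist'); s=arm.get_state(); fit_tilt(w,s)
E
```

```text
orange [242.1 257. ] [ 234  200   18  102 1148]
orange [326.8 257.6] [ 320  201   15  101 1016]
orange [256.  358.7] [255 352   3  15  43]
orange [312.  359.2] [311 352   3  15  44]
0 [[282.0, 117.0], [307.0, 427.0], [307.0, 439.0], [330.0, 225.0], [323.0, 206.0]]
5 [[282.0, 120.0], [307.0, 415.0], [306.0, 426.0], [331.0, 229.0], [324.0, 205.0]]
10 [[282.0, 125.0], [306.0, 402.0], [305.0, 412.0], [331.0, 234.0], [324.0, 205.0]]
15 [[282.0, 131.0], [305.0, 390.0], [305.0, 398.0], [331.0, 239.0], [325.0, 205.0]]
20 [[282.0, 139.0], [304.0, 377.0], [304.0, 385.0], [332.0, 244.0], [325.0, 205.0]]
25 [[282.0, 149.0], [304.0, 365.0], [303.0, 371.0], [332.0, 250.0], [326.0, 206.0]]
30 [[282.0, 161.0], [303.0, 353.0], [303.0, 358.0], [332.0, 256.0], [327.0, 207.0]]
35 [[282.0, 175.0], [303.0, 341.0], [302.0, 345.0], [332.0, 261.0], [327.0, 208.0]]
```

```bash
cat >> h.py <<'E'
def sfit(c,s):
    hsv=cv2.cvtColor(c['image'],cv2.COLOR_BGR2HSV); m=cv2.inRange(hsv,(3,150,80),(16,255,255))
    n,l,st,ce=cv2.connectedComponentsWithStats(m)
    for i in range(1,n):
        if st[i,4]>6: print('blob',ce[i].round(1),st[i])
    for ph in np.radians([0,10,20,30]):
        print(round(np.degrees(ph)),[proj(c,p).round(0).tolist() for p in tong(s,ph,[(-.073,0,0),(.11,.016,0),(.11,-.016,0),(0,.023,0),(0,-.023,0)])])
E
python3 - <<'E'
from h import *
c=grab('scene'); s=arm.get_state(); sfit(c,s); print(s['eef_pos'])
c=grab('top'); sfit(c,s)
E
```

```text
blob [345.2  67.2] [344  66   4   4  12]
blob [378.2  72.8] [371  67  14  12  87]
blob [364.6  78. ] [363  74   5   8  26]
blob [126.  322.2] [119 310  13  21  40]
blob [111.1 333.7] [105 332  12   4  17]
0 [[389.0, 88.0], [347.0, 56.0], [355.0, 53.0], [367.0, 76.0], [379.0, 71.0]]
10 [[390.0, 84.0], [347.0, 61.0], [355.0, 58.0], [367.0, 76.0], [379.0, 71.0]]
20 [[390.0, 80.0], [347.0, 67.0], [355.0, 64.0], [367.0, 76.0], [379.0, 71.0]]
30 [[389.0, 76.0], [348.0, 73.0], [356.0, 70.0], [367.0, 76.0], [379.0, 71.0]]
[0.4326281  0.52032587 0.15087769]
blob [ 96.3 298.6] [ 96 297   2   5   7]
0 [[108.0, 241.0], [104.0, 304.0], [93.0, 303.0], [112.0, 266.0], [96.0, 265.0]]
10 [[106.0, 241.0], [106.0, 303.0], [95.0, 302.0], [112.0, 266.0], [96.0, 265.0]]
20 [[105.0, 242.0], [108.0, 301.0], [98.0, 300.0], [112.0, 266.0], [96.0, 265.0]]
30 [[103.0, 244.0], [111.0, 298.0], [100.0, 297.0], [112.0, 266.0], [96.0, 265.0]]
```

Request:
apply_moves(
  commands=[
    [[-0.05,0,0,-0.02,0],[-0.05,0,0,-0.01,0],[-0.05,0,0,0,0]],
  ],
)

```text
t: 8.35
eef_pos: [0.4324, 0.5202, 0.1442]
ee_rot: [3.141, 0.0, -0.134]
force: [-0.8, 0.6, -0.8]
width: 0.0462
gripper_force: 10.4
```

Request:
apply_moves(
  commands=[
    [[-0.05,0,0,0.15,0],[-0.05,-0.1,-0.05,0.2,0],[-0.05,-0.1,-0.1,0.1,0],[-0.05,0,0,0,0],[-0.05,0,0,0,0]],
  ],
)

```text
t: 8.85
eef_pos: [0.3924, 0.4905, 0.236]
ee_rot: [-3.139, -0.001, -0.134]
force: [0.8, -0.1, -0.5]
width: 0.0459
gripper_force: 0.0
```

```bash
python3 - <<'E'
from h import *
s=arm.get_state()
c=grab('scene'); sfit(c,s); print(s['eef_pos'],s['q'])
c=grab('top'); sfit(c,s)
fit_tilt(grab('wrist'),s)
E
```

```text
blob [366.4  92.4] [365  87   4  11  23]
blob [125.8 322.3] [119 310  13  21  40]
blob [111.1 333.7] [105 332  12   4  17]
0 [[378.0, 61.0], [335.0, 29.0], [343.0, 26.0], [355.0, 49.0], [368.0, 44.0]]
10 [[378.0, 57.0], [334.0, 35.0], [343.0, 32.0], [355.0, 49.0], [368.0, 44.0]]
20 [[378.0, 52.0], [335.0, 41.0], [343.0, 38.0], [355.0, 49.0], [368.0, 44.0]]
30 [[378.0, 48.0], [335.0, 48.0], [344.0, 44.0], [355.0, 49.0], [368.0, 44.0]]
[0.39236402 0.49050435 0.2360345 ] [ 1.20639152e+00  2.74151565e-01 -8.29420345e-02 -3.54123964e-05
 -1.21131164e+00  2.30471844e-01]
blob [101.8 262.6] [ 96 258  12  10  31]
0 [[108.0, 253.0], [104.0, 320.0], [92.0, 319.0], [112.0, 281.0], [96.0, 279.0]]
10 [[107.0, 254.0], [106.0, 319.0], [95.0, 318.0], [112.0, 281.0], [96.0, 279.0]]
20 [[105.0, 255.0], [109.0, 317.0], [97.0, 315.0], [112.0, 281.0], [96.0, 279.0]]
30 [[103.0, 256.0], [111.0, 313.0], [100.0, 312.0], [112.0, 281.0], [96.0, 279.0]]
orange [204.2 142.4] [187 123  36  40 387]
orange [239.9 168. ] [226 147  28  43 283]
orange [148.7 225. ] [142 218  14  15  61]
orange [185.2 248.9] [180 241  11  17  50]
0 [[282.0, 118.0], [307.0, 429.0], [307.0, 442.0], [330.0, 227.0], [323.0, 208.0]]
5 [[282.0, 121.0], [307.0, 417.0], [306.0, 428.0], [331.0, 231.0], [324.0, 207.0]]
10 [[282.0, 126.0], [306.0, 404.0], [305.0, 414.0], [331.0, 236.0], [325.0, 206.0]]
15 [[282.0, 132.0], [305.0, 392.0], [305.0, 400.0], [332.0, 241.0], [325.0, 206.0]]
20 [[282.0, 140.0], [304.0, 379.0], [304.0, 387.0], [332.0, 246.0], [326.0, 206.0]]
25 [[282.0, 150.0], [304.0, 367.0], [303.0, 373.0], [332.0, 252.0], [326.0, 207.0]]
30 [[282.0, 163.0], [303.0, 355.0], [303.0, 360.0], [332.0, 258.0], [327.0, 208.0]]
35 [[282.0, 177.0], [303.0, 342.0], [302.0, 347.0], [332.0, 264.0], [327.0, 210.0]]
```

The grip force is 0, so the tongs have slipped out. I'll take a look.

```bash
python3 - <<'E'
from h import *
w=grab('wrist'); t=grab('scene')
c=t['image'][20:220,290:460]; c=cv2.resize(c,None,fx=2,fy=2)
b=cv2.resize(w['image'],None,fx=.8,fy=.8)
o=np.zeros((max(len(b),len(c)),b.shape[1]+c.shape[1],3),np.uint8); o[:len(b),:b.shape[1]]=b;o[:len(c),b.shape[1]:]=c
cv2.imwrite('pics/a4.png',o)
E
```

```text
(no output)
```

View pics/a4.png

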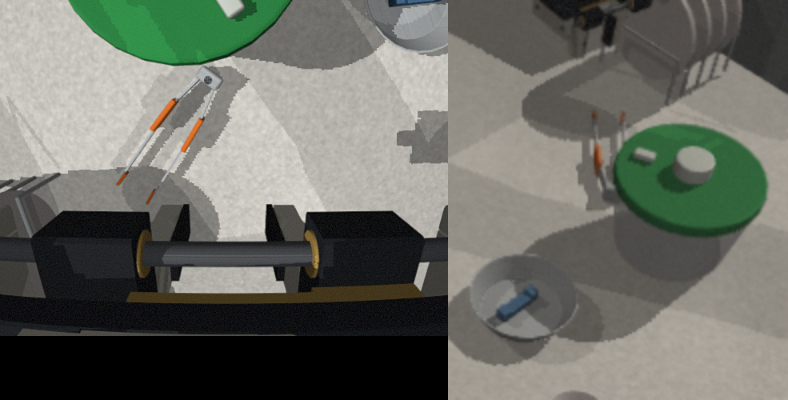

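The tongs lie upright-flat on the counter beside the spinner: pads at about (163,113)/(192,134) and bow at (208,77) in the 0.8× crop. Next I'll work out a new grasp.

```bash
python3 - <<'E'
from h import *
np.set_printoptions(precision=4,suppress=True)
w=grab('wrist'); s=arm.get_state()
a,b=at(w,204.2,142.4,.027),at(w,239.9,168,.027); t1,t2=at(w,148.7,225,.02),at(w,185.2,248.9,.02); bow=at(w,260,97,.022)
g=(a+b)/2; t=(t1+t2)/2; d=t-g
print(a,b,t1,t2,bow); print('grip',g,'tip',t,np.linalg.norm(d[:2]),'yaw',np.arctan2(d[1],d[0]),'padsep',np.linalg.norm(a-b),'bowyaw',np.arctan2(*(g-bow)[1::-1]),np.linalg.norm((g-bow)[:2]))
print(s['t'],s['eef_pos'],s['ee_rot'])
# did spinner move
hsv=cv2.cvtColor(w['image'],cv2.COLOR_BGR2HSV);m=cv2.inRange(hsv,(45,120,40),(75,255,255))
from scipy.optimize import least_squares
cs=max(cv2.findContours(m,cv2.RETR_EXTERNAL,2)[0],key=cv2.contourArea)[:,0]; cs=[p for p in cs if p[1]>5]
q=np.array([at(w,*map(float,p),.13)[:2] for p in cs])
print(least_squares(lambda c:np.linalg.norm(q-c[:2],axis=1)-c[2],[.6,.49,.1],loss='soft_l1',f_scale=.002).x)
E
```

```text
[0.443  0.5644 0.027 ] [0.4119 0.5328 0.027 ] [0.3618 0.6462 0.02  ] [0.3281 0.6114 0.02  ] [0.479  0.5018 0.022 ]
grip [0.4274 0.5486 0.027 ] tip [0.345  0.6288 0.02  ] 0.11501982332204558 yaw 2.370408785760081 padsep 0.04429970158010372 bowyaw 2.404145396682447 0.06963056839674821
9.15 [0.3927 0.4903 0.2335] [ 3.1397  0.0005 -0.1347]
[0.6009 0.5025 0.1099]
```

Request:
apply_moves(
  commands=[
    [[-1,0.026,0.067,0,-0.04],[-1,0.026,0.067,0,-0.04],[-1,0.026,0.067,0,-0.04],[-1,0.026,0.067,0,-0.04],[-1,0.026,0.067,0,-0.043],[-1,0,0,0,0],[-1,0,0,0,0]],
  ],
)

```text
t: 9.85
eef_pos: [0.4185, 0.5571, 0.2336]
ee_rot: [3.14, -0.001, -0.769]
force: [-0.6, -0.1, -0.5]
width: 0.0876
gripper_force: 0.0
```

```bash
python3 - <<'E'
from h import *
np.set_printoptions(precision=4,suppress=True)
w=grab('wrist'); s=arm.get_state(); print(s['eef_pos'],s['ee_rot'])
hsv=cv2.cvtColor(w['image'],cv2.COLOR_BGR2HSV);m=cv2.inRange(hsv,(3,150,90),(16,255,255))
n,l,st,c=cv2.connectedComponentsWithStats(m)
for i in range(1,n):
    if st[i,4]>25: print(c[i],st[i],at(w,*c[i],.028 if st[i,4]>150 else .02))
E
```

```text
[0.4184 0.5569 0.234 ] [ 3.1403 -0.0004 -0.7693]
[304.2508 170.4007] [300 147   9  48 307] [0.4116 0.5334 0.028 ]
[261.5325 170.8084] [258 148   8  47 308] [0.442  0.5653 0.028 ]
[263.2157 265.098 ] [262 257   4  18  51] [0.363  0.6428 0.02  ]
[304.5319 265.0426] [303 257   4  17  47] [0.3301 0.6088 0.02  ]
```

Request:
apply_moves(
  commands=[
    [[-1,0,0,-0.15,0],[-1,0,0,-0.2,0],[-1,0,0,-0.2,0],[-1,0,0,-0.1,0],[-1,0,0,0,0]],
  ],
)

```text
t: 10.4
eef_pos: [0.4173, 0.5547, 0.1012]
ee_rot: [3.135, -0.002, -0.771]
force: [-0.3, -0.2, 0.5]
width: 0.0876
gripper_force: 0.0
```

Request:
apply_moves(
  commands=[
    [[-1,0,0,-0.1,0],[-1,0,0,-0.1,0],[-1,0,0,-0.1,0],[-1,0,0,-0.08,0],[-1,0,0,0,0]],
  ],
)

```text
t: 10.9
eef_pos: [0.4181, 0.5565, 0.0276]
ee_rot: [3.139, -0.001, -0.772]
force: [-0.6, -0.3, 0.5]
width: 0.0875
gripper_force: 0.0
```

Request:
apply_moves(
  commands=[
    [[0.1,0,0,0,0],[0.1,0,0,0,0],[0.1,0,0,0,0],[0.1,0,0,0,0],[0.1,0,0,0,0],[0.1,0,0,0,0],[0.1,0,0,0,0],[0.1,0,0,0,0]],
  ],
  force=25,
)

```text
t: 11.7
eef_pos: [0.4185, 0.5573, 0.0287]
ee_rot: [3.141, -0.0, -0.772]
force: [-0.0, 0.1, 1.1]
width: 0.0397
gripper_force: 0.0
```

```bash
python3 - <<'E'
from h import *
w=grab('wrist'); t=grab('scene')
c=t['image'][20:220,290:460]; c=cv2.resize(c,None,fx=2,fy=2)
b=cv2.resize(w['image'],None,fx=.8,fy=.8)
o=np.zeros((max(len(b),len(c)),b.shape[1]+c.shape[1],3),np.uint8); o[:len(b),:b.shape[1]]=b;o[:len(c),b.shape[1]:]=c
cv2.imwrite('pics/a5.png',o)
E
```

```text
(no output)
```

View pics/a5.png

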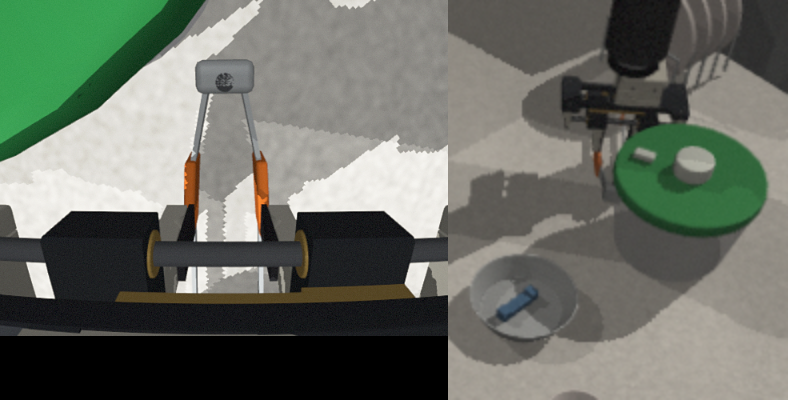

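The tongs now sit about a pad-half too far back: the fingers are at the front edge of the pads. I'll measure how far they slid.

```bash
python3 - <<'E'
from h import *
np.set_printoptions(precision=4,suppress=True)
w=grab('wrist'); s=arm.get_state(); y=s['ee_rot'][2]; ax=np.array([-np.cos(y),-np.sin(y)]); ay=np.array([-ax[1],ax[0]])
rel=lambda u,v,z:(lambda d:np.array([d@ax,d@ay]))(at(w,u,v,z)[:2]-s['eef_pos'][:2])
print('rel to TCP (along tips, across):')
print('bow top',rel(280,102,.022)); 
for n,u,v,z in [('padL rear top',240,192,.03),('padR rear top',326,190,.03),('padL rear bot',236,200,.0),('padL front',240,258,.03),('padR front',333,258,.03)]: print(n,rel(u,v,z))
hsv=cv2.cvtColor(w['image'],cv2.COLOR_BGR2HSV);m=cv2.inRange(hsv,(3,120,70),(16,255,255))
n,l,st,c=cv2.connectedComponentsWithStats(m)
for i in range(1,n):
    if st[i,4]>25: print(c[i],st[i])
print('finger front?',proj(w,list(s['eef_pos'][:2])+[.03]))
E
```

```text
rel to TCP (along tips, across):
bow top [-0.0802 -0.001 ]
padL rear top [-0.0407 -0.0192]
padR rear top [-0.0416  0.0199]
padL rear bot [-0.0287 -0.0254]
padL front [-0.0079 -0.0205]
padR front [-0.0079  0.0244]
[325.2417 232.5117] [ 316  189   20  104 1200]
[239.7248 229.708 ] [ 230  192   20   92 1130]
finger front? [282.4243 272.8084]
```

Request:
apply_moves(
  commands=[
    [[0.3,0,0,0,0],[0.3,0,0,0,0],[0.3,0,0,0,0],[0.3,0,0,0,0]],
  ],
  force=22,
)

```text
t: 12.25
eef_pos: [0.4186, 0.5574, 0.0288]
ee_rot: [-3.142, -0.0, -0.772]
force: [-0.3, 0.2, -0.2]
width: 0.031
gripper_force: 0.0
```

```bash
python3 - <<'E'
from h import *
np.set_printoptions(precision=4,suppress=True)
w=grab('wrist'); s=arm.get_state()
cv2.imwrite('pics/a6.png',cv2.resize(w['image'][80:400,170:400],None,fx=2.4,fy=1.8))
hsv=cv2.cvtColor(w['image'],cv2.COLOR_BGR2HSV);m=cv2.inRange(hsv,(3,120,70),(16,255,255))
n,l,st,c=cv2.connectedComponentsWithStats(m)
for i in range(1,n):
    if st[i,4]>25: print(c[i],st[i])
E
```

```text
[325.6745 226.002 ] [ 316  189   20   69 1017]
[239.3285 226.611 ] [ 230  192   20   65 1041]
```

View pics/a6.png

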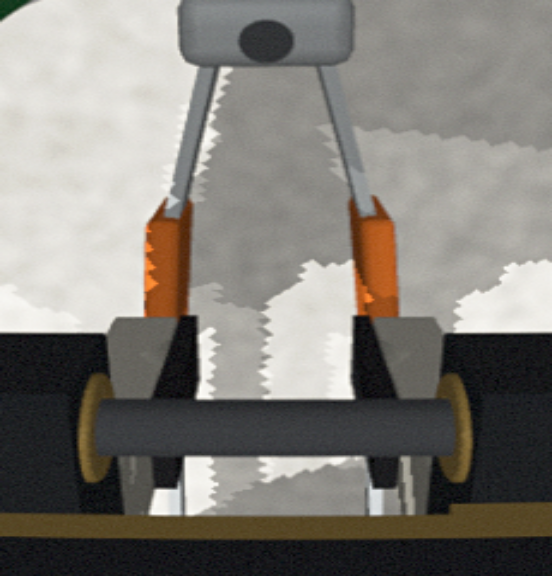

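```bash
python3 - <<'E'
from h import *
print(arm.tip_reach,[a for a in dir(arm) if a[0]!='_']); s=arm.get_state(); print(s)
w=grab('wrist')
for z in (.03,.02,.0): print(z,[ (2*(at(w,230,215,z)-at(w,336,215,z))[:2]/2).round(4), np.linalg.norm((at(w,230,215,z)-at(w,336,215,z))[:2]).round(4)])
E
```

```text
0.022 ['Unreachable', 'get_state', 'job_done', 'tip_reach']
{'t': 12.3, 'q': array([ 1.20551153e+00,  5.56189868e-01, -1.50823564e-01, -3.01936222e-05,
       -8.63826851e-01, -4.06807611e-01]), 'qd': array([-0.00194949, -0.00057933, -0.00061469,  0.0002696 ,  0.00021403,
        0.00121294]), 'joint_efforts': array([ 3.60221675e-04, -6.71732354e+01,  2.36987436e+01,  5.66075429e+00,
        2.16403823e-03,  1.30840635e-05]), 'eef_pos': array([0.41849809, 0.55735339, 0.02873836]), 'ee_rot': array([ 3.14154320e+00,  3.69013707e-06, -7.72112020e-01]), 'force': array([0.37121946, 1.06305758, 0.87582339]), 'moment': array([-0.01396907,  0.0152405 ,  0.07279043]), 'gripper_force': 0.0, 'width': 0.03058794895556453}
0.03 [array([0.0344, 0.0353]), np.float64(0.0492)]
0.02 [array([0.0365, 0.0375]), np.float64(0.0524)]
0.0 [array([0.0409, 0.042 ]), np.float64(0.0586)]
```

```bash
python3 - <<'E'
from h import *
w=grab('wrist'); s=arm.get_state()
for zz in (.007,.02,.032,.045):
  print(zz,[proj(w,p).round(0).tolist() for x in (-.0095,.0095) for yy in (.0155,-.0155) for p in tong(s,0,[(x,yy,0)],dz=zz-s['eef_pos'][2])])
print('pads top front/rear for grip at -12mm', [proj(w,p).round(0).tolist() for p in tong(s,0,[(.025,.026,.015),(-.025,.026,.015),(-.025,.026,-.015),(.11,.0255,.0)],dz=.015-s['eef_pos'][2],dx=-.012)])
E
```

```text
0.007 [[311.0, 237.0], [254.0, 237.0], [310.0, 269.0], [255.0, 269.0]]
0.02 [[313.0, 247.0], [252.0, 247.0], [312.0, 280.0], [253.0, 280.0]]
0.032 [[315.0, 257.0], [250.0, 257.0], [314.0, 292.0], [251.0, 292.0]]
0.045 [[317.0, 269.0], [247.0, 269.0], [316.0, 306.0], [249.0, 306.0]]
pads top front/rear for grip at -12mm [[334.0, 296.0], [339.0, 200.0], [331.0, 185.0], [324.0, 402.0]]
```

The fingertips project at (253,257) and (317,257), which matches z≈0.032. They are on top of the pads, so the first grasp only held the top few mm. I'll open and go lower in small steps, watching the force.

Request:
apply_moves(
  commands=[
    [[-1,0,0,0,0],[-1,0,0,0,0],[-1,0,0,0,0],[-1,0,0,0,0],[-1,0,0,-0.01,0],[-1,0,0,-0.01,0],[-1,0,0,0,0]],
  ],
)

```text
t: 13.1
eef_pos: [0.4184, 0.5571, 0.0242]
ee_rot: [3.141, -0.0, -0.772]
force: [-0.1, -0.5, -0.2]
width: 0.0806
gripper_force: 0.0
```

```bash
python3 - <<'E'
from h import *
w=grab('wrist'); s=arm.get_state(); print(s['eef_pos'],s['force'],s['width'])
for zz in (.003,.015,.028): print(zz,[proj(w,p).round(0).tolist() for yy in (.0435,-.0435) for p in tong(s,0,[(-.0095,yy,0)],dz=zz-s['eef_pos'][2])])
b=cv2.resize(w['image'][90:330],None,fx=1.4,fy=1.4); cv2.imwrite('pics/a7.png',b)
E
```

```text
[0.41842364 0.55716477 0.02441407] [0.54566888 0.12555812 0.19169423] 0.08447215656720485
0.003 [[363.0, 238.0], [202.0, 238.0]]
0.015 [[367.0, 246.0], [197.0, 246.0]]
0.028 [[373.0, 257.0], [191.0, 257.0]]
```

View pics/a7.png

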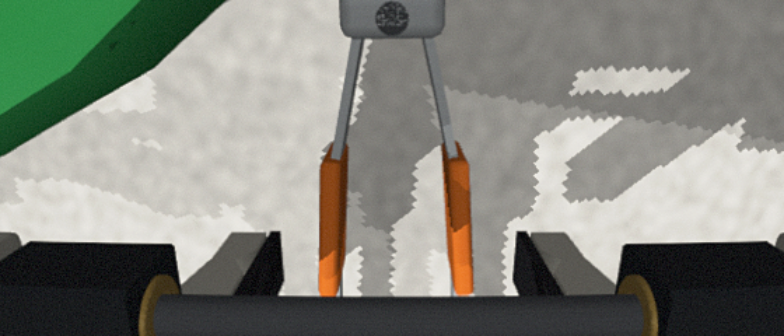

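The inner fingertip corners are at about (194,256) and (370,256), which again puts them at z≈0.028, roughly at TCP height instead of 22 mm below it. I'll probe downward gently.

Request:
apply_moves(
  commands=[
    [[-1,0,0,-0.015,0],[-1,0,0,-0.015,0],[-1,0,0,0,0]],
  ],
)

```text
t: 13.45
eef_pos: [0.4183, 0.557, 0.0181]
ee_rot: [3.141, -0.0, -0.772]
force: [-0.0, -0.1, 0.2]
width: 0.088
gripper_force: 0.0
```

Request:
apply_moves(
  commands=[
    [[-1,0,0,-0.015,0],[-1,0,0,-0.015,0],[-1,0,0,0,0]],
  ],
)

```text
t: 13.75
eef_pos: [0.4183, 0.557, 0.0121]
ee_rot: [3.141, -0.0, -0.772]
force: [-1.0, -0.3, -0.7]
width: 0.0874
gripper_force: 0.0
```

Request:
apply_moves(
  commands=[
    [[-1,0,0,-0.015,0],[-1,0,0,-0.015,0],[-1,0,0,0,0]],
  ],
)

```text
t: 14.05
eef_pos: [0.4184, 0.557, 0.0062]
ee_rot: [3.141, -0.0, -0.772]
force: [-0.8, -0.2, -0.2]
width: 0.0876
gripper_force: 0.0
```

Request:
apply_moves(
  commands=[
    [[-0.05,0,0,0,0],[-0.05,0,0,0,0],[-0.05,0,0,0,0],[-0.05,0,0,0,0],[-0.05,0,0,0,0],[-0.05,0,0,0,0],[-0.05,0,0,0,0]],
  ],
  force=25,
)

```text
t: 14.75
eef_pos: [0.4185, 0.5574, 0.0069]
ee_rot: [-3.141, 0.0, -0.772]
force: [0.2, -0.4, 0.8]
width: 0.0462
gripper_force: 10.0
```

Request:
apply_moves(
  commands=[
    [[-0.05,0,0,0.04,0],[-0.05,0,0,0.08,0],[-0.05,0,0,0.12,0],[-0.05,0,0,0.15,0],[-0.05,0,0,0.15,0],[-0.05,0,0,0.15,0],[-0.05,0,0,0.15,0],[-0.05,0,0,0.12,0],[-0.05,0,0,0.05,0],[-0.05,0,0,0,0]],
  ],
)

```text
t: 15.75
eef_pos: [0.4188, 0.5579, 0.2113]
ee_rot: [-3.138, 0.001, -0.772]
force: [0.4, 0.5, -2.3]
width: 0.0462
gripper_force: 9.6
```

Request:
apply_moves(
  commands=[
    [[-0.05,0.05,0.065,0,0],[-0.05,0.08,0.1,0,0],[-0.05,0.08,0.11,0,0],[-0.05,0.06,0.08,0,0],[-0.05,0,0,-0.05,0],[-0.05,0,0,-0.05,0],[-0.05,0,0,0,0]],
  ],
)

```text
t: 16.45
eef_pos: [0.4714, 0.6269, 0.1855]
ee_rot: [3.137, -0.001, -0.772]
force: [-1.1, 0.3, -0.0]
width: 0.0459
gripper_force: 9.7
```

```bash
cat >> h.py <<'E'
def blobs(c,amin=25,lo=(3,130,70),hi=(16,255,255)):
    m=cv2.inRange(cv2.cvtColor(c['image'],cv2.COLOR_BGR2HSV),lo,hi); n,l,st,ce=cv2.connectedComponentsWithStats(m)
    return [(ce[i].round(1).tolist(),st[i].tolist()) for i in range(1,n) if st[i,4]>amin]
def model(c,s,angs,dz=.008,dx=-.012,g=.0175):
    for ph in np.radians(angs):
        print(round(np.degrees(ph)),[proj(c,p).round(0).tolist() for p in tong(s,ph,[(-.073,0,.008),(.11,g,.007),(.11,-g,.007),(-.025,.023,.015),(-.025,.023,-.015)],dz,dx)])
E
python3 - <<'E'
from h import *
w=grab('wrist'); s=arm.get_state(); print(s['t'],s['eef_pos'],s['q'],s['gripper_force']); print(blobs(w)); model(w,s,[0,10,20,25,30])
c=grab('scene'); print(blobs(c,6)); model(c,s,[0,10,20,25,30])
E
```

```text
16.5 [0.47167708 0.6271199  0.18693491] [ 1.17268966e+00  5.61973689e-01  2.52848849e-01 -3.52211564e-04
 -1.26493088e+00 -3.73855895e-01] 9.734212160110474
[([243.1, 255.5], [233, 206, 22, 96, 1719]), ([325.0, 255.7], [315, 206, 22, 96, 1795])]
0 [[281.0, 89.0], [314.0, 444.0], [251.0, 444.0], [339.0, 215.0], [330.0, 196.0]]
10 [[281.0, 95.0], [312.0, 415.0], [253.0, 415.0], [341.0, 226.0], [331.0, 194.0]]
20 [[281.0, 110.0], [310.0, 387.0], [255.0, 387.0], [341.0, 238.0], [333.0, 193.0]]
25 [[281.0, 120.0], [309.0, 373.0], [256.0, 374.0], [342.0, 244.0], [334.0, 194.0]]
30 [[281.0, 134.0], [308.0, 360.0], [257.0, 360.0], [342.0, 251.0], [334.0, 195.0]]
[([404.3, 54.8], [402, 46, 5, 18, 34]), ([417.7, 52.6], [416, 46, 4, 15, 42]), ([293.7, 271.9], [292, 270, 5, 5, 10]), ([281.4, 281.4], [273, 274, 18, 15, 40]), ([276.4, 301.9], [244, 274, 66, 57, 131]), ([261.9, 296.3], [253, 289, 20, 16, 43]), ([126.9, 319.6], [119, 304, 14, 28, 61]), ([248.6, 306.2], [246, 305, 6, 3, 8]), ([242.1, 311.4], [239, 309, 8, 6, 15]), ([231.3, 319.3], [225, 314, 13, 10, 22]), ([111.1, 333.7], [105, 331, 12, 6, 24]), ([240.4, 332.6], [238, 330, 5, 5, 10]), ([96.1, 333.8], [92, 332, 9, 4, 11])]
0 [[415.0, 67.0], [403.0, 29.0], [414.0, 30.0], [406.0, 54.0], [403.0, 62.0]]
10 [[416.0, 63.0], [402.0, 35.0], [413.0, 36.0], [406.0, 52.0], [404.0, 62.0]]
20 [[417.0, 58.0], [400.0, 41.0], [411.0, 42.0], [406.0, 50.0], [404.0, 60.0]]
25 [[417.0, 56.0], [400.0, 44.0], [411.0, 45.0], [406.0, 49.0], [404.0, 60.0]]
30 [[417.0, 53.0], [399.0, 47.0], [410.0, 48.0], [406.0, 48.0], [404.0, 59.0]]
```

Request:
apply_moves(
  commands=[
    [[-0.05,0,0,-0.05,0],[-0.05,0,0,-0.05,0],[-0.05,0,0,-0.05,0],[-0.05,0,0,-0.04,0],[-0.05,0,0,-0.03,0],[-0.05,0,0,-0.03,0],[-0.05,0,0,0,0]],
  ],
)

```text
t: 17.25
eef_pos: [0.4723, 0.628, 0.1375]
ee_rot: [3.14, -0.0, -0.772]
force: [-0.6, -0.4, 0.8]
width: 0.0462
gripper_force: 10.0
```

```bash
python3 - <<'E'
from h import *
w=grab('wrist'); s=arm.get_state(); print(s['t'],s['eef_pos'],s['force'],s['gripper_force']); print(blobs(w)); model(w,s,[0,10,20,25,30])
E
```

```text
17.3 [0.47249893 0.62808977 0.13813452] [ 0.22435493  0.69593724 -0.81074957] 9.947228729724884
[([240.8, 258.5], [230, 202, 22, 100, 1701]), ([327.5, 258.3], [317, 202, 23, 100, 1759])]
0 [[281.0, 89.0], [314.0, 442.0], [251.0, 442.0], [339.0, 215.0], [330.0, 196.0]]
10 [[281.0, 95.0], [312.0, 414.0], [253.0, 414.0], [340.0, 225.0], [331.0, 193.0]]
20 [[281.0, 110.0], [310.0, 386.0], [255.0, 386.0], [341.0, 237.0], [333.0, 193.0]]
25 [[281.0, 120.0], [309.0, 373.0], [256.0, 373.0], [342.0, 244.0], [334.0, 194.0]]
30 [[281.0, 134.0], [308.0, 359.0], [257.0, 359.0], [342.0, 250.0], [334.0, 195.0]]
```

Request:
apply_moves(
  commands=[
    [[-0.05,0,0,-0.03,0],[-0.05,0,0,-0.03,0],[-0.05,0,0,-0.02,0],[-0.05,0,0,0,0]],
  ],
)

```text
t: 17.7
eef_pos: [0.4724, 0.628, 0.1217]
ee_rot: [3.14, -0.0, -0.772]
force: [0.5, -0.3, -1.0]
width: 0.0464
gripper_force: 9.9
```

```bash
python3 - <<'E'
from h import *
w=grab('wrist'); s=arm.get_state(); print(s['t'],s['eef_pos'],s['force'],s['gripper_force']); print(blobs(w)); 
c=grab('scene'); print([b for b in blobs(c,6) if b[0][1]<150]); model(c,s,[0,10,20,30])
# bow top in wrist: grey bow vs green lid -> first non-green row at u=282
h=cv2.cvtColor(w['image'],cv2.COLOR_BGR2HSV); print([(v,h[v,265].tolist()) for v in range(30,200,8)])
E
```

```text
17.75 [0.47242986 0.62810644 0.12219446] [ 0.37795668 -0.09640843 -0.32901023] 9.913431107997894
[([239.7, 261.7], [227, 205, 25, 97, 1642]), ([328.4, 261.6], [317, 204, 24, 98, 1641])]
[([405.6, 59.2], [405, 57, 2, 5, 9]), ([401.2, 70.2], [400, 64, 4, 13, 20]), ([413.7, 66.4], [412, 64, 4, 6, 11])]
0 [[409.0, 85.0], [399.0, 47.0], [410.0, 48.0], [401.0, 72.0], [399.0, 80.0]]
10 [[410.0, 81.0], [397.0, 52.0], [408.0, 53.0], [401.0, 70.0], [399.0, 79.0]]
20 [[411.0, 76.0], [396.0, 58.0], [407.0, 59.0], [401.0, 68.0], [399.0, 78.0]]
30 [[412.0, 72.0], [395.0, 64.0], [406.0, 65.0], [401.0, 67.0], [400.0, 77.0]]
[(30, [68, 171, 143]), (38, [70, 170, 90]), (46, [67, 169, 89]), (54, [66, 170, 90]), (62, [66, 153, 95]), (70, [68, 158, 89]), (78, [60, 3, 86]), (86, [90, 8, 90]), (94, [90, 5, 94]), (102, [90, 7, 149]), (110, [90, 7, 181]), (118, [90, 6, 185]), (126, [113, 6, 176]), (134, [98, 6, 178]), (142, [45, 5, 96]), (150, [18, 14, 218]), (158, [34, 9, 217]), (166, [26, 8, 227]), (174, [24, 11, 223]), (182, [8, 5, 223]), (190, [26, 9, 223]), (198, [20, 10, 227])]
```

Request:
apply_moves(
  commands=[
    [[-0.05,0,0,-0.02,0],[-0.05,0,0,-0.01,0],[-0.05,0,0,0,0],[-0.05,0,0,0.04,0],[-0.05,0,0,0.06,0],[-0.05,0,0,0.08,0],[-0.05,0,0,0.1,0],[-0.05,0,0,0.08,0],[-0.05,0,0,0.04,0],[-0.05,0,0,0,0]],
  ],
)

```text
t: 18.8
eef_pos: [0.4729, 0.6291, 0.1996]
ee_rot: [-3.138, 0.001, -0.772]
force: [-0.6, -0.1, -0.6]
width: 0.0461
gripper_force: 9.9
```

```bash
python3 - <<'E'
from h import *
w=grab('wrist'); s=arm.get_state(); print(s['t'],s['eef_pos'],s['q'],s['gripper_force']); print(blobs(w)); 
c=grab('scene'); print([b for b in blobs(c,6) if b[0][1]<150]); model(c,s,[10,20,25,30])
c=grab('top'); print([b for b in blobs(c,3) if 0<b[0][0]<180]); model(c,s,[10,20,30])
E
```

```text
18.85 [0.47253751 0.6286046  0.19786596] [ 1.17248297e+00  5.56254281e-01  2.67618142e-01 -1.85893188e-04
 -1.28054532e+00 -3.73744477e-01] 9.918908178806305
[([328.8, 263.0], [317, 205, 25, 97, 1580]), ([239.2, 262.9], [227, 206, 25, 96, 1559])]
[([407.7, 47.9], [407, 43, 3, 12, 16]), ([420.6, 44.8], [419, 42, 4, 6, 9])]
10 [[417.0, 59.0], [403.0, 32.0], [414.0, 33.0], [407.0, 49.0], [405.0, 58.0]]
20 [[418.0, 55.0], [402.0, 38.0], [413.0, 39.0], [408.0, 47.0], [405.0, 57.0]]
25 [[419.0, 52.0], [401.0, 41.0], [412.0, 42.0], [408.0, 46.0], [406.0, 57.0]]
30 [[419.0, 50.0], [401.0, 44.0], [412.0, 45.0], [408.0, 45.0], [406.0, 56.0]]
[([36.8, 271.8], [36, 271, 3, 3, 5]), ([44.0, 280.3], [43, 279, 3, 4, 7])]
10 [[76.0, 230.0], [39.0, 281.0], [30.0, 273.0], [69.0, 248.0], [75.0, 247.0]]
20 [[73.0, 231.0], [43.0, 280.0], [34.0, 272.0], [68.0, 249.0], [75.0, 247.0]]
30 [[70.0, 232.0], [48.0, 278.0], [39.0, 270.0], [66.0, 250.0], [74.0, 247.0]]
```

Request:
apply_moves(
  commands=[
    [[-0.05,0,0,0.03,-0.015],[-0.05,0,0,0.06,-0.03],[-0.05,0,0,0.08,-0.035],[-0.05,0,0,0.08,-0.035],[-0.05,0,0,0.06,-0.035],[-0.05,0,0,0,-0.035],[-0.05,0,0,0,-0.035],[-0.05,0,0,0,-0.025],[-0.05,0,0,0,-0.01],[-0.05,0,0,0,0]],
  ],
)

```text
t: 19.95
eef_pos: [0.4723, 0.6281, 0.2574]
ee_rot: [3.141, -0.002, -1.574]
force: [-0.1, -1.4, -0.2]
width: 0.0461
gripper_force: 9.9
```

Request:
apply_moves(
  commands=[
    [[-0.05,0.02,-0.1,0,0],[-0.05,0.04,-0.2,0,0],[-0.05,0.04,-0.22,0,0],[-0.05,0.04,-0.23,0,0],[-0.05,0.04,-0.23,0,0],[-0.05,0.04,-0.23,0,0],[-0.05,0.04,-0.23,0,0],[-0.05,0.04,-0.23,0,0],[-0.05,0.04,-0.23,0,0],[-0.05,0.04,-0.23,0,0],[-0.05,0.02,-0.23,-0.1,0],[-0.05,0,-0.14,-0.15,0]],
  ],
)

```text
t: 21.15
eef_pos: [0.5534, 0.1262, 0.2099]
ee_rot: [-3.138, 0.001, -1.573]
force: [0.8, 1.0, -1.5]
width: 0.0457
gripper_force: 9.9
```

Request:
apply_moves(
  commands=[
    [[-0.05,0,0,-0.15,0],[-0.05,0,0,-0.15,0],[-0.05,0,0,-0.1,0],[-0.05,0,0,0,0],[-0.05,0,0,0,0]],
  ],
)

```text
t: 21.65
eef_pos: [0.5526, 0.1286, 0.1291]
ee_rot: [3.141, -0.001, -1.572]
force: [0.1, -0.6, -0.4]
width: 0.0465
gripper_force: 9.9
```

```bash
cat >> h.py <<'E'
def look():
    w=grab('wrist'); s=arm.get_state(); print(s['t'],s['eef_pos'].round(4),s['ee_rot'].round(3),s['gripper_force']); print(blobs(w))
    print('blue w',blobs(w,40,(95,90,50),(125,255,255)))
    for n in ('scene','top'):
        c=grab(n); print(n,[b for b in blobs(c,3) if abs(b[0][0]-(300 if n=='scene' else 240))<60 and 130<b[0][1]<250]); model(c,s,[15,20,25,30])
        print('blue',blobs(c,10,(95,90,50),(125,255,255)))
E
python3 -c "
from h import *
look()"
```

```text
21.7 [0.5531 0.1289 0.1299] [-3.141  0.    -1.572] 9.918238520622253
[([6.5, 10.8], [0, 0, 16, 23, 197]), ([239.1, 261.2], [226, 205, 26, 97, 1572]), ([328.9, 262.1], [317, 205, 25, 97, 1644])]
blue w [([285.1, 287.2], [275, 272, 21, 31, 580]), ([287.9, 341.0], [279, 334, 19, 15, 277])]
scene [([293.1, 155.3], [287, 150, 12, 12, 88]), ([300.4, 165.7], [296, 161, 9, 10, 59])]
15 [[277.0, 168.0], [324.0, 144.0], [333.0, 151.0], [286.0, 154.0], [284.0, 163.0]]
20 [[278.0, 166.0], [323.0, 146.0], [332.0, 154.0], [287.0, 153.0], [284.0, 163.0]]
25 [[279.0, 163.0], [322.0, 149.0], [331.0, 157.0], [288.0, 153.0], [284.0, 162.0]]
30 [[280.0, 161.0], [320.0, 152.0], [329.0, 160.0], [288.0, 152.0], [284.0, 161.0]]
blue [([324.3, 171.4], [315, 164, 20, 16, 119])]
top []
15 [[264.0, 221.0], [206.0, 230.0], [206.0, 218.0], [247.0, 230.0], [251.0, 230.0]]
20 [[263.0, 221.0], [207.0, 230.0], [207.0, 218.0], [247.0, 230.0], [251.0, 230.0]]
25 [[262.0, 221.0], [208.0, 230.0], [208.0, 219.0], [246.0, 229.0], [251.0, 230.0]]
30 [[260.0, 221.0], [210.0, 230.0], [210.0, 219.0], [245.0, 229.0], [251.0, 230.0]]
blue []
```

```bash
python3 -c "
from h import *
t=grab('scene');p=grab('top')
a=cv2.resize(t['image'][120:205,260:370],(660,510),interpolation=cv2.INTER_CUBIC)
o=np.zeros((510,800,3),np.uint8);o[:,:660]=a
o[:350,660:]=cv2.resize(p['image'][190:260,185:213],(140,350))
cv2.imwrite('pics/a8.png',o)"
```

```text
(no output)
```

View pics/a8.png

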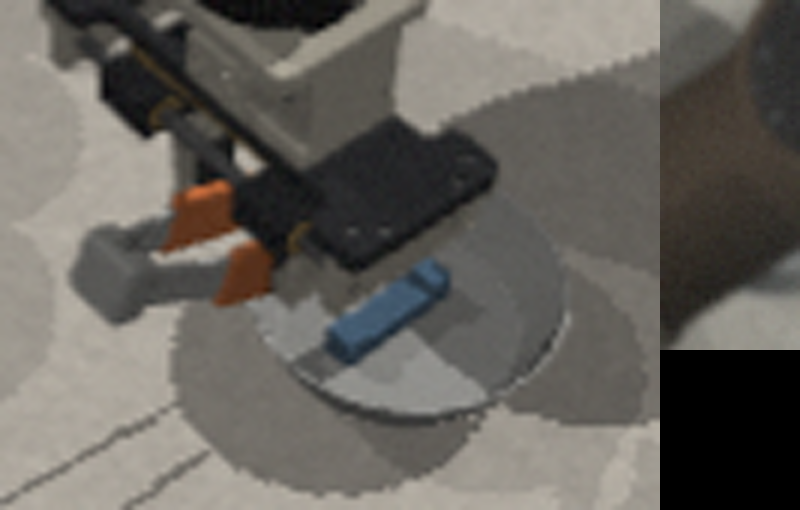

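The tongs are held tilted, with the bow at about (105,275) in the crop, up and behind. The rest lies below at (390,310). The gripper hides the tips, so I'll align from the rest's visible part in the wrist view and the known tongs geometry.

```bash
python3 - <<'E'
from h import *
np.set_printoptions(precision=4,suppress=True)
w=grab('wrist'); c=grab('scene'); s=arm.get_state(); print(s['eef_pos'])
print('scene c',at(c,324.3,171.4,.014))
m=cv2.inRange(cv2.cvtColor(w['image'],cv2.COLOR_BGR2HSV),(95,90,50),(125,255,255))
for v in (276,282,290,298,338,344):
    u=np.flatnonzero(m[v]); 
    if len(u): print(v,u.min(),u.max(),at(w,u.min(),v,.016),at(w,u.max(),v,.016))
m=cv2.inRange(cv2.cvtColor(w['image'],cv2.COLOR_BGR2HSV),(3,130,70),(16,255,255))
for v in (225,250,270):
    u=np.flatnonzero(m[v,150:420])+150; print('pads',v,u.min(),u.max(),(u.min()+u.max())/2)
print('plane x at TCP: ',[proj(w,(s['eef_pos'][0],y,z)) for y,z in((.1,.15),(.13,.14),(.2,.02))])
E
```

```text
[0.5528 0.1289 0.1297]
scene c [0.5527 0.224  0.014 ]
276 276 295 [0.5598 0.1905 0.016 ] [0.5436 0.1905 0.016 ]
282 276 295 [0.5598 0.1962 0.016 ] [0.5436 0.1962 0.016 ]
290 276 295 [0.5599 0.204  0.016 ] [0.5435 0.204  0.016 ]
298 277 296 [0.5591 0.2119 0.016 ] [0.5426 0.2119 0.016 ]
338 279 298 [0.5577 0.2537 0.016 ] [0.5404 0.2537 0.016 ]
344 280 298 [0.5568 0.2603 0.016 ] [0.5403 0.2604 0.016 ]
pads 225 231 337 284.0
pads 250 227 341 284.0
pads 270 229 340 284.5
plane x at TCP:  [array([283.1362, 231.7069]), array([283.4553, 284.1912]), array([284.2384, 288.2555])]
```

Request:
apply_moves(
  commands=[
    [[-0.05,0.01,0.015,0,0.007],[-0.05,0,0,-0.05,0.007],[-0.05,0,0,-0.1,0],[-0.05,0,0,-0.1,0],[-0.05,0,0,-0.06,0],[-0.05,0,0,-0.03,0],[-0.05,0,0,0,0]],
  ],
)

```text
t: 22.7
eef_pos: [0.5542, 0.1314, 0.06]
ee_rot: [3.14, -0.001, -1.529]
force: [-0.5, 0.1, -1.0]
width: 0.0461
gripper_force: 9.9
```

Request:
apply_moves(
  commands=[
    [[-0.05,0,0,-0.015,0],[-0.05,0,0,-0.015,0],[-0.05,0,0,0,0],[-0.05,0,0,0,0]],
  ],
)

```text
t: 23.1
eef_pos: [0.5546, 0.1317, 0.0552]
ee_rot: [-3.141, 0.0, -1.529]
force: [-0.1, -0.0, -0.9]
width: 0.0463
gripper_force: 9.9
```

```bash
python3 - <<'E'
from h import *
s=arm.get_state(); print(s['eef_pos'],s['ee_rot'],s['force'],s['moment'])
w=grab('wrist');print(blobs(w)); print('blue',blobs(w,20,(95,90,50),(125,255,255)))
c=grab('scene');print([b for b in blobs(c,3) if 240<b[0][0]<360 and 130<b[0][1]<220]);print('blue',blobs(c,20,(95,90,50),(125,255,255))); model(c,s,[15,20,25,30])
E
```

```text
[0.55463924 0.13172259 0.05521657] [-3.14113376e+00  2.38193507e-04 -1.52915451e+00] [-0.12298879 -0.00907265 -0.85075234] [ 0.07460249 -0.02220362  0.01789936]
[([328.9, 262.3], [317, 205, 25, 97, 1652]), ([239.3, 261.8], [227, 206, 25, 96, 1581])]
blue [([284.0, 349.1], [271, 333, 27, 33, 829])]
[([293.4, 173.7], [288, 169, 11, 11, 76]), ([300.4, 183.6], [296, 179, 9, 10, 49])]
blue []
15 [[279.0, 187.0], [321.0, 161.0], [330.0, 168.0], [287.0, 173.0], [285.0, 181.0]]
20 [[280.0, 185.0], [320.0, 163.0], [329.0, 170.0], [288.0, 172.0], [284.0, 181.0]]
25 [[281.0, 183.0], [319.0, 166.0], [328.0, 173.0], [288.0, 172.0], [284.0, 180.0]]
30 [[282.0, 181.0], [318.0, 168.0], [327.0, 176.0], [289.0, 171.0], [284.0, 180.0]]
```

Request:
apply_moves(
  commands=[
    [[-0.05,0,0,-0.015,0],[-0.05,0,0,-0.01,0],[-0.05,0,0,0,0],[-0.05,0,0,0,0]],
  ],
)

```text
t: 23.6
eef_pos: [0.5544, 0.1316, 0.0498]
ee_rot: [3.141, -0.0, -1.529]
force: [0.2, 0.4, -1.4]
width: 0.0462
gripper_force: 9.9
```

Request:
apply_moves(
  commands=[
    [[-0.05,0,0,-0.01,0],[-0.05,0,0,0,0],[0.0,0,0,0,0],[0.02,0,0,0,0],[0.04,0,0,0,0],[0.06,0,0,0,0],[0.06,0,0,0,0]],
  ],
  force=20,
)

```text
t: 24.3
eef_pos: [0.5546, 0.1317, 0.048]
ee_rot: [-3.141, 0.0, -1.529]
force: [0.4, 0.1, 0.2]
width: 0.0416
gripper_force: 20.0
```

Request:
apply_moves(
  commands=[
    [[0.15,0,0,0,0],[0.15,0,0,0,0],[0.15,0,0,0.02,0],[0.15,0,0,0.03,0],[0.15,0,0,0.04,0],[0.15,0,0,0.06,0],[0.15,0,0,0.08,0],[0.15,0,0,0.08,0],[0.15,0,0,0.06,0],[0.15,0,0,0.03,0],[0.15,0,0,0,0]],
  ],
  force=20,
)

```text
t: 25.4
eef_pos: [0.5549, 0.1319, 0.129]
ee_rot: [-3.14, 0.001, -1.529]
force: [-0.6, 1.0, -1.9]
width: 0.0417
gripper_force: 20.0
```

```bash
python3 - <<'E'
from h import *
s=arm.get_state(); print(s['t'],s['eef_pos'],s['width'],s['gripper_force'],s['force'])
w=grab('wrist');print(blobs(w)); print('blue',blobs(w,20,(95,90,50),(125,255,255)))
c=grab('scene');print('blue',blobs(c,10,(95,90,50),(125,255,255)))
c=grab('top');print('blue',blobs(c,5,(95,90,50),(125,255,255)))
E
```

```text
25.4 [0.55489974 0.13192247 0.1290034 ] 0.04171155714523618 19.98660832643509 [-0.6458047   0.98196339 -1.92457287]
[([17.3, 1.9], [12, 0, 12, 5, 43]), ([325.0, 262.1], [313, 205, 26, 97, 1695]), ([243.3, 261.8], [230, 206, 27, 96, 1636])]
blue [([284.9, 349.5], [271, 334, 28, 32, 870])]
blue []
blue []
```

The rest's pixels in the wrist view stayed the same while the tool rose 80 mm, so the tongs hold it. Next I carry it to the tray, turning so the tips point +x to keep away from the jar.

Request:
apply_moves(
  commands=[
    [[0.15,-0.01,-0.03,0.05,-0.01],[0.15,-0.03,-0.07,0.05,-0.02],[0.15,-0.04,-0.11,0.05,-0.03],[0.15,-0.04,-0.12,0,-0.03],[0.15,-0.04,-0.12,0,-0.035],[0.15,-0.04,-0.12,0,-0.035],[0.15,-0.04,-0.12,0,-0.035],[0.15,-0.04,-0.12,0,-0.035],[0.15,-0.04,-0.12,0,-0.035],[0.15,-0.04,-0.12,0,-0.035],[0.15,-0.04,-0.12,0,-0.035],[0.15,-0.04,-0.12,0,-0.035]],
  ],
)

```text
t: 26.75
eef_pos: [0.4657, -0.1276, 0.1582]
ee_rot: [-3.142, -0.0, -2.698]
force: [0.3, -0.6, -1.8]
width: 0.0414
gripper_force: 20.0
```

Request:
apply_moves(
  commands=[
    [[0.15,-0.04,-0.12,0,-0.035],[0.15,-0.04,-0.12,0,-0.035],[0.15,-0.04,-0.12,0,-0.03],[0.15,-0.04,-0.12,0,-0.02],[0.15,-0.03,-0.11,0,-0.01],[0.15,-0.01,-0.05,0,0],[0.15,0,0,0,0],[0.15,0,0,0,0]],
  ],
)

```text
t: 27.55
eef_pos: [0.4264, -0.2543, 0.1579]
ee_rot: [3.141, -0.0, -3.101]
force: [0.1, 0.3, -2.1]
width: 0.0419
gripper_force: 20.0
```

```bash
python3 - <<'E'
from h import *
np.set_printoptions(precision=4,suppress=True)
s=arm.get_state(); print(s['t'],s['eef_pos'],s['ee_rot'],s['q'],s['width'],s['gripper_force'])
w=grab('wrist'); print('blue',blobs(w,20,(95,90,50),(125,255,255)))
for n in('scene','top'):
    c=grab(n);b=blobs(c,5,(95,90,50),(125,255,255));print(n,b,blobs(c,3))
    g=blobs(c,200,(45,120,30),(75,255,255));print('green',[(x,at(c,*x[0],.006)) for x in g])
    for z in(.06,.08,.1,.12):print(z,[at(c,*x[0],z) for x in b]); 
    model(c,s,[20,25,30],g=.011)
E
```

```text
27.55 [ 0.4264 -0.2543  0.1579] [ 3.1414 -0.0002 -3.1007] [-0.1412  0.1216 -0.4691 -0.0002 -0.9803 -1.3886] 0.041916130144907644 19.986825585365295
blue [([284.8, 349.5], [271, 334, 28, 32, 844])]
scene [([169.4, 234.5], [158, 222, 22, 24, 159])] [([140.5, 181.3], [139, 180, 4, 4, 12]), ([147.7, 191.8], [143, 186, 10, 13, 59]), ([136.8, 201.9], [134, 197, 6, 11, 23]), ([171.3, 228.2], [169, 225, 6, 7, 17]), ([163.3, 233.8], [161, 230, 6, 8, 18]), ([305.1, 277.5], [301, 274, 9, 7, 13]), ([279.0, 283.2], [272, 279, 15, 10, 26]), ([294.4, 286.8], [289, 282, 11, 11, 20]), ([260.2, 297.5], [248, 289, 24, 18, 45]), ([260.8, 315.2], [238, 294, 49, 42, 96]), ([126.9, 319.6], [119, 304, 14, 28, 61]), ([245.2, 309.0], [244, 308, 4, 3, 6]), ([231.4, 319.3], [223, 313, 19, 13, 32]), ([110.8, 333.8], [104, 331, 13, 6, 25]), ([95.8, 333.8], [92, 332, 8, 4, 9])]
green [(([411.1, 110.7], [373, 83, 76, 55, 2759]), array([0.5377, 0.6228, 0.006 ])), (([181.6, 258.3], [145, 225, 73, 65, 3468]), array([ 0.531 , -0.2447,  0.006 ]))]
0.06 [array([ 0.4854, -0.2409,  0.06  ])]
0.08 [array([ 0.4982, -0.244 , 
[... 394 characters left out ...]
5.0, 207.2], [413, 200, 7, 14, 21]), ([361.0, 232.0], [361, 230, 1, 5, 5]), ([368.0, 232.5], [368, 230, 1, 6, 6])]
green [(([112.8, 209.1], [77, 175, 72, 70, 3456]), array([0.6167, 0.5405, 0.006 ])), (([356.7, 220.3], [329, 205, 55, 32, 1105]), array([ 0.5668, -0.2495,  0.006 ]))]
0.06 [array([ 0.5442, -0.261 ,  0.06  ])]
0.08 [array([ 0.5425, -0.2576,  0.08  ])]
0.1 [array([ 0.5407, -0.2542,  0.1   ])]
0.12 [array([ 0.539 , -0.2508,  0.12  ])]
20 [[373.0, 290.0], [361.0, 232.0], [368.0, 231.0], [363.0, 274.0], [361.0, 277.0]]
25 [[373.0, 289.0], [360.0, 233.0], [367.0, 233.0], [363.0, 273.0], [362.0, 278.0]]
30 [[373.0, 288.0], [360.0, 235.0], [367.0, 234.0], [363.0, 272.0], [362.0, 278.0]]
```

Request:
apply_moves(
  commands=[
    [[0.15,0.03,0.015,-0.04,0],[0.15,0.02,0.01,-0.08,0],[0.15,0,0,-0.1,0],[0.15,0,0,-0.1,0],[0.15,0,0,-0.08,0],[0.15,0,0,-0.06,0],[0.15,0,0,-0.03,0],[0.15,0,0,-0.01,0],[0.15,0,0,0,0],[0.15,0,0,0,0]],
  ],
)

```text
t: 28.7
eef_pos: [0.437, -0.2494, 0.0585]
ee_rot: [-3.141, 0.001, -3.1]
force: [-0.6, -0.3, -1.0]
width: 0.0418
gripper_force: 20.0
```

Request:
apply_moves(
  commands=[
    [[0.15,0,0,-0.01,0],[0.15,0,0,-0.01,0],[0.15,0,0,0,0],[0.15,0,0,0,0]],
  ],
)

```text
t: 29.1
eef_pos: [0.4365, -0.2494, 0.0539]
ee_rot: [-3.142, 0.0, -3.1]
force: [0.4, 0.3, -1.1]
width: 0.0417
gripper_force: 20.0
```

Request:
apply_moves(
  commands=[
    [[0.15,0,0,-0.01,0],[0.15,0,0,0,0],[0.15,0,0,0,0]],
  ],
)

```text
t: 29.4
eef_pos: [0.4364, -0.2493, 0.0518]
ee_rot: [3.142, -0.0, -3.1]
force: [0.1, -0.3, -1.6]
width: 0.0417
gripper_force: 20.0
```

Request:
apply_moves(
  commands=[
    [[0.15,0,0,-0.01,0],[0.15,0,0,0,0],[0.15,0,0,0,0]],
  ],
)

```text
t: 29.7
eef_pos: [0.4364, -0.2493, 0.0498]
ee_rot: [3.142, -0.0, -3.1]
force: [-0.2, 0.6, -2.2]
width: 0.0418
gripper_force: 20.0
```

Request:
apply_moves(
  commands=[
    [[0.15,0,0,-0.006,0],[0.15,0,0,0,0],[0.15,0,0,0,0]],
  ],
)

```text
t: 30.0
eef_pos: [0.4366, -0.2494, 0.0488]
ee_rot: [-3.141, 0.0, -3.1]
force: [-0.3, 0.8, 0.0]
width: 0.0413
gripper_force: 20.0
```

```bash
python3 - <<'E'
from h import *
np.set_printoptions(precision=4,suppress=True)
s=arm.get_state(); print(s['t'],s['eef_pos'],s['force'],s['moment'])
w=grab('wrist'); print('blue',blobs(w,20,(95,90,50),(125,255,255)))
for n in('scene','top'):
    c=grab(n);b=blobs(c,5,(95,90,50),(125,255,255));print(n,b)
    for z in(.012,.02):print(z,[at(c,*x[0],z) for x in b])
E
```

```text
30.0 [ 0.4366 -0.2494  0.0488] [-0.3451  0.8389  0.0207] [ 0.051  -0.1803 -0.0017]
blue [([284.6, 349.3], [271, 334, 28, 32, 860])]
scene [([181.9, 258.7], [171, 247, 21, 23, 140])]
0.012 [array([ 0.5358, -0.2456,  0.012 ])]
0.02 [array([ 0.5402, -0.2467,  0.02  ])]
top [([356.5, 225.7], [354, 221, 6, 13, 49])]
0.012 [array([ 0.5487, -0.2473,  0.012 ])]
0.02 [array([ 0.548, -0.246,  0.02 ])]
```

Request:
apply_moves(
  commands=[
    [[0.15,0,0,-0.004,0],[0.15,0,0,0,0],[0.15,0,0,0,0]],
  ],
)

```text
t: 30.45
eef_pos: [0.4364, -0.2494, 0.0479]
ee_rot: [3.142, -0.0, -3.1]
force: [-1.9, 0.1, 1.8]
width: 0.0418
gripper_force: 20.0
```

Request:
apply_moves(
  commands=[
    [[0.04,0,0,0,0],[0.02,0,0,0,0],[0.0,0,0,0,0],[-0.03,0,0,0,0],[-0.06,0,0,0,0],[-0.06,0,0,0,0],[-0.06,0,0,0,0]],
  ],
)

```text
t: 31.15
eef_pos: [0.4365, -0.2494, 0.0479]
ee_rot: [-3.142, 0.0, -3.1]
force: [0.4, -0.0, -1.4]
width: 0.0467
gripper_force: 9.7
```

Request:
apply_moves(
  commands=[
    [[-0.06,0,0,0.02,0],[-0.06,0,0,0.04,0],[-0.06,0,0,0.06,0],[-0.06,0,0,0.08,0],[-0.06,0,0,0.1,0],[-0.06,0,0,0.08,0],[-0.06,0,0,0.04,0],[-0.06,0,0,0,0]],
  ],
)

```text
t: 31.95
eef_pos: [0.4373, -0.2495, 0.1336]
ee_rot: [-3.141, 0.003, -3.1]
force: [0.3, -0.1, -2.3]
width: 0.0467
gripper_force: 9.7
```

```bash
python3 - <<'E'
from h import *
np.set_printoptions(precision=4,suppress=True)
s=arm.get_state(); print(s['t'],s['eef_pos'],s['force'],s['width'],s['gripper_force'])
w=grab('wrist'); print('blue',blobs(w,20,(95,90,50),(125,255,255)))
for n in('scene','top'):
    c=grab(n);b=blobs(c,5,(95,90,50),(125,255,255));print(n,b,[x for x in blobs(c,3) if abs(x[0][0]-(165 if n=='scene' else 360))<35])
    for z in(.012,.02):print(z,[at(c,*x[0],z) for x in b])
    model(c,s,[20,25],g=.015)
E
```

```text
31.95 [ 0.4373 -0.2495  0.1336] [ 0.2902 -0.1024 -2.2732] 0.04670115616923234 9.703958630561829
blue [([284.8, 283.7], [275, 266, 21, 37, 732]), ([285.2, 337.3], [276, 333, 19, 10, 174])]
scene [([180.6, 257.4], [171, 246, 21, 23, 178])] [([147.6, 190.2], [146, 189, 4, 4, 10]), ([154.9, 199.4], [150, 194, 10, 12, 55]), ([142.4, 210.4], [140, 205, 5, 12, 23]), ([179.2, 234.5], [177, 231, 6, 8, 17]), ([168.0, 242.6], [166, 239, 5, 8, 15])]
0.012 [array([ 0.5306, -0.2462,  0.012 ])]
0.02 [array([ 0.5351, -0.2473,  0.02  ])]
20 [[129.0, 177.0], [179.0, 234.0], [168.0, 241.0], [148.0, 187.0], [149.0, 191.0]]
25 [[129.0, 177.0], [179.0, 235.0], [168.0, 242.0], [149.0, 187.0], [148.0, 190.0]]
top [([356.8, 224.1], [354, 221, 6, 11, 29])] []
0.012 [array([ 0.5539, -0.2484,  0.012 ])]
0.02 [array([ 0.5532, -0.2472,  0.02  ])]
20 [[369.0, 286.0], [356.0, 229.0], [366.0, 228.0], [360.0, 270.0], [358.0, 274.0]]
25 [[370.0, 285.0], [356.0, 230.0], [366.0, 230.0], [360.0, 269.0], [358.0, 274.0]]
```

The rest is released on the tray at about (0.53, −0.246). Now I carry the tongs to the bare counter near (0.56, −0.01) and level them by pressing the tips down on it.

Request:
apply_moves(
  commands=[
    [[-0.06,0.03,0.06,0,0],[-0.06,0.06,0.12,0,0],[-0.06,0.08,0.16,0,0],[-0.06,0.1,0.18,0,0],[-0.06,0.1,0.18,0,0],[-0.06,0.1,0.18,0,0],[-0.06,0.08,0.16,-0.05,0],[-0.06,0.05,0.1,-0.1,0],[-0.06,0.02,0.06,-0.1,0],[-0.06,0,0,-0.08,0],[-0.06,0,0,-0.03,0],[-0.06,0,0,0,0]],
  ],
)

```text
t: 33.3
eef_pos: [0.5596, -0.0092, 0.0586]
ee_rot: [-3.141, -0.003, -3.1]
force: [-0.9, -0.8, 0.3]
width: 0.0469
gripper_force: 9.7
```

Request:
apply_moves(
  commands=[
    [[-0.06,0,0,-0.025,0],[-0.06,0,0,-0.025,0],[-0.06,0,0,-0.025,0],[-0.06,0,0,-0.025,0],[-0.06,0,0,0,0]],
  ],
)

```text
t: 33.8
eef_pos: [0.56, -0.0096, 0.0392]
ee_rot: [-3.141, -0.001, -3.1]
force: [-1.1, 0.4, -2.1]
width: 0.0468
gripper_force: 9.7
```

Request:
apply_moves(
  commands=[
    [[-0.06,0,0,-0.025,0],[-0.06,0,0,-0.025,0],[-0.06,0,0,-0.02,0],[-0.06,0,0,0,0]],
  ],
)

```text
t: 34.2
eef_pos: [0.5601, -0.0094, 0.0252]
ee_rot: [-3.141, -0.001, -3.1]
force: [0.8, 0.8, -1.8]
width: 0.0466
gripper_force: 9.7
```

Request:
apply_moves(
  commands=[
    [[-0.06,0,0,-0.02,0],[-0.06,0,0,-0.02,0],[-0.06,0,0,-0.015,0],[-0.06,0,0,0,0]],
  ],
)

```text
t: 34.6
eef_pos: [0.5602, -0.0094, 0.0144]
ee_rot: [-3.141, -0.001, -3.1]
force: [-0.2, 0.3, -1.1]
width: 0.047
gripper_force: 9.8
```

Request:
apply_moves(
  commands=[
    [[-0.06,0,0,-0.01,0],[-0.06,0,0,-0.01,0],[-0.06,0,0,-0.005,0],[-0.06,0,0,0,0]],
  ],
)

```text
t: 35.0
eef_pos: [0.5605, -0.0094, 0.0098]
ee_rot: [-3.142, -0.0, -3.1]
force: [-1.2, -0.6, 0.9]
width: 0.0467
gripper_force: 9.8
```

```bash
python3 - <<'E'
from h import *
s=arm.get_state(); print(s['t'],s['eef_pos'],s['force'],s['moment'],s['width'],s['gripper_force'])
c=grab('scene');print([x for x in blobs(c,3) if 180<x[0][0]<320 and 130<x[0][1]<270]); model(c,s,[0,5,10],g=.015)
c=grab('top');print([x for x in blobs(c,3) if 220<x[0][0]<320 and 130<x[0][1]<270]); model(c,s,[0,5,10],g=.015)
E
```

```text
35.0 [ 0.56045382 -0.0093706   0.00976019] [-1.18045784 -0.58888533  0.85565499] [ 0.01097573 -0.12345761 -0.01879254] 0.046674807021515274 9.754271507263184
[([262.5, 206.4], [260, 205, 6, 4, 15]), ([268.2, 211.9], [265, 209, 7, 8, 35]), ([258.4, 222.4], [257, 220, 3, 6, 13]), ([291.1, 238.0], [289, 235, 5, 7, 16]), ([282.2, 245.4], [280, 242, 5, 7, 16])]
0 [[242.0, 194.0], [291.0, 234.0], [282.0, 241.0], [259.0, 198.0], [260.0, 205.0]]
5 [[242.0, 193.0], [291.0, 236.0], [282.0, 243.0], [260.0, 198.0], [259.0, 204.0]]
10 [[242.0, 192.0], [291.0, 238.0], [282.0, 244.0], [260.0, 198.0], [259.0, 203.0]]
[]
0 [[284.0, 249.0], [276.0, 193.0], [286.0, 192.0], [276.0, 235.0], [276.0, 235.0]]
5 [[284.0, 249.0], [276.0, 193.0], [286.0, 193.0], [276.0, 234.0], [276.0, 236.0]]
10 [[284.0, 249.0], [276.0, 194.0], [286.0, 194.0], [276.0, 234.0], [276.0, 236.0]]
```

Request:
apply_moves(
  commands=[
    [[-0.06,0,0,-0.005,0],[-0.06,0,0,-0.005,0],[-0.06,0,0,0,0],[-0.06,0,0,0,0]],
  ],
)

```text
t: 35.5
eef_pos: [0.5606, -0.0093, 0.0081]
ee_rot: [3.142, 0.0, -3.1]
force: [-1.1, 0.8, 3.9]
width: 0.0466
gripper_force: 9.8
```

Request:
apply_moves(
  commands=[
    [[-0.06,0,0,-0.006,0],[-0.06,0,0,0,0],[-0.06,0,0,0,0]],
  ],
)

```text
t: 35.8
eef_pos: [0.5606, -0.0094, 0.0075]
ee_rot: [-3.142, 0.0, -3.1]
force: [-3.3, 1.1, 9.9]
width: 0.0467
gripper_force: 10.1
```

Request:
apply_moves(
  commands=[
    [[-0.12,0,0,0.003,0],[-0.16,0,0,0,0],[-0.2,0,0,0,0],[-0.25,0,0,0,0],[-0.4,0,0,0,0],[-0.7,0,0,0,0],[-0.9,0,0,0,0],[-0.9,0,0,0,0],[-0.9,0,0,0.01,0]],
  ],
)

```text
t: 36.7
eef_pos: [0.5602, -0.0094, 0.009]
ee_rot: [-3.141, -0.001, -3.1]
force: [-0.4, 0.4, 0.3]
width: 0.0821
gripper_force: 0.0
```

Request:
apply_moves(
  commands=[
    [[-0.9,0,0,0.03,0],[-0.9,0,0,0.05,0],[-0.9,0,0,0.1,0],[-0.9,0,0,0.15,0],[-0.9,0,0,0.2,0],[-0.9,0,0,0.2,0],[-0.9,0,0,0.2,0],[-0.9,0,0,0.2,0],[-0.9,-0.15,0,0.1,0],[-0.9,-0.2,0,0,0],[-0.9,-0.1,0,0,0],[-0.9,0,0,0,0]],
  ],
)

```text
t: 37.9
eef_pos: [0.4683, -0.0096, 0.2571]
ee_rot: [3.14, 0.003, -3.1]
force: [0.6, 0.4, 0.2]
width: 0.0832
gripper_force: 0.0
```

```bash
python3 - <<'E'
from h import *
np.set_printoptions(precision=4,suppress=True)
s=arm.get_state(); print(s['t'],s['eef_pos'],s['width'])
w=grab('wrist');c=grab('scene');t=grab('top')
cv2.imwrite('pics/fin.png',c['image'])
for n,d in(('scene',c),('top',t),('wrist',w)):
    print(n,[(x[0],x[1],at(d,*x[0],.028 if x[1][4]>40 else .02)) for x in blobs(d,6) if (n=='wrist' or (200<x[0][0]<320 and 150<x[0][1]<260))])
    print(' blue',[(x,at(d,*x[0],.014)) for x in blobs(d,8,(95,90,50),(125,255,255))])
    print(' green',[(x,at(d,*x[0],.006)) for x in blobs(d,300,(45,120,30),(75,255,255))])
E
```

```text
37.9 [ 0.4683 -0.0096  0.2571] 0.08317989580638573
scene [([265.2, 208.4], [259, 201, 14, 16, 93], array([0.5552, 0.0062, 0.028 ])), ([252.7, 217.7], [247, 209, 12, 18, 88], array([ 0.5579, -0.0377,  0.028 ])), ([293.5, 234.8], [291, 232, 6, 7, 18], array([0.6615, 0.0156, 0.02  ])), ([280.0, 245.6], [278, 242, 5, 8, 15], array([ 0.6644, -0.0317,  0.02  ]))]
 blue [(([180.8, 257.6], [171, 246, 21, 24, 182]), array([ 0.5325, -0.2464,  0.014 ]))]
 green [(([411.1, 110.8], [373, 83, 76, 55, 2759]), array([0.538 , 0.6225, 0.006 ])), (([181.1, 257.0], [145, 225, 73, 65, 3445]), array([ 0.527 , -0.2438,  0.006 ]))]
top []
 blue [(([356.7, 231.0], [354, 221, 7, 21, 110]), array([ 0.5314, -0.247 ,  0.014 ]))]
 green [(([112.8, 209.1], [77, 175, 72, 70, 3456]), array([0.6167, 0.5405, 0.006 ])), (([355.6, 232.6], [328, 205, 56, 56, 2288]), array([ 0.5269, -0.2446,  0.006 ]))]
wrist [([261.9, 243.0], [259, 219, 7, 46, 233], array([ 0.548 , -0.0325,  0.028 ])), ([299.8, 243.1], [296, 219, 8, 46, 226], array([0.5463, 0.0118, 0.028 ])), ([210.6, 358.5], [164, 355, 96, 8, 402], array([ 0.7175, -0.0975,  0.028 ])), ([199.9, 376.0], [156, 373, 86, 7, 381], array([ 0.7483, -0.1133,  0.028 ]))]
 blue [(([89.4, 217.1], [75, 189, 28, 58, 1071]), array([ 0.5296, -0.244 ,  0.014 ]))]
 green [(([94.8, 204.5], [21, 136, 147, 144, 14599]), array([ 0.5158, -0.2395,  0.006 ]))]
```

```bash
python3 - <<'E'
from h import *
a=cv2.imread('pics/scene0.png').astype(int);b=cv2.imread('pics/fin.png').astype(int)
for n,(x0,y0,x1,y1) in dict(bowl=(295,145,360,200),dish=(333,212,375,250),spin=(370,80,452,165),jar=(80,288,150,350),sticks=(220,265,315,338),tray=(142,222,222,295),purple=(200,138,260,185)).items():
    p=cv2.phaseCorrelate(a[y0:y1,x0:x1].mean(2),b[y0:y1,x0:x1].mean(2)); d=abs(a-b)[y0:y1,x0:x1].max(2); print(n,p,(d>40).sum())
print(arm.job_done())
E
```

```text
bowl ((-0.024574496594702566, -0.07674797644309805), 0.824354211217134) 169
dish ((0.5647179038609842, 0.044618296126646584), 0.9846408338726984) 0
spin ((0.007068430009610438, 0.013785191925300921), 0.9814633046635558) 0
jar ((0.15147982235944824, -0.011034394062640729), 0.8168566149488926) 91
sticks ((-0.0602918547587592, 0.49345126417386354), 0.9826459472821412) 0
tray ((0.08951752372426114, 0.43205587909141485), 0.8986096027515261) 272
purple ((0.024023796745122894, 0.014666646316889853), 0.8634334377092462) 164
the job is handed in; nothing more can be done
None
```

The job is handed in: the rest lies well inside the green tray, the tongs lie level on bare counter (not their original spot), and no bystander had visibly moved; on the way the tongs fell about 0.15 m to the counter once, before they touched the rest, and I tilted them by pressing the bow lightly on the spinner's lid.

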